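# Rack the counting chambers

## Task

Put the parasitology counting chambers away for rinsing: fold the red bail of the light blue rack right down out of the way, then stand every green chamber on end in a slot of the rack, one to a slot and pushed fully home, and swing the bail back upright over them. Each chamber lies sunk in a rocking rest and comes up when its far end is pressed down. Do not tip the rack over or disturb the cup, bottle and tub.

Things in the scene. Friction and masses are not known exactly. Their poses are not given: they have to be found in the camera images.
- chamber1: green counting chamber, a flat plate 100 long (own x) x 40 wide (own y) x 5 mm thick (own z), 60 g, two white windows on its top face; origin at the centre of its underside. It starts lying flat in rest1, its x along the rest's x, its ends at rest x = -50 and +50 mm, its top 51 mm above the bench. Both ends are alike. May be absent
- chamber2: green counting chamber, a flat plate 100 long (own x) x 40 wide (own y) x 5 mm thick (own z), 60 g, two white windows on its top face; origin at the centre of its underside. It starts lying flat in rest2, its x along the rest's x, its ends at rest x = -50 and +50 mm, its top 51 mm above the bench. Both ends are alike. May be absent
- chamber3: green counting chamber, a flat plate 100 long (own x) x 40 wide (own y) x 5 mm thick (own z), 60 g, two white windows on its top face; origin at the centre of its underside. It starts lying flat in rest3, its x along the rest's x, its ends at rest x = -50 and +50 mm, its top 51 mm above the bench. Both ends are alike. May be absent
- rest1: grey rocking rest fixed to the bench, base 130 x 62 x 4 mm; origin under its centre on the bench, own x (level) runs to the far end, the one to press. Grey cheeks 50 mm high, inner faces 48 mm apart, flank the chamber from x=-55 to +15 mm; beyond, nothing stands beside it and it is open down to the base. Pressing the chamber at x=+44 about 21 mm down with shut fingertips (2-3 N) tips it up fully
- cradle1 (a joint): angle (rad) of the blue cradle plate under the chamber in rest1: 0 flat, 0.9 (stop) far end down, near (-x) end up; stiff, stays where left. Pivot across the rest at x=+12, z=42 mm (plate's underside); plate 40 wide, 4 thick, from x=-15 to +55, with a 5 mm lip behind the chamber's far end. The chamber's near 35 mm overhang it, to be pinched by the faces once tipped
- rest2: grey rocking rest fixed to the bench, base 130 x 62 x 4 mm; origin under its centre on the bench, own x (level) runs to the far end, the one to press. Grey cheeks 50 mm high, inner faces 48 mm apart, flank the chamber from x=-55 to +15 mm; beyond, nothing stands beside it and it is open down to the base. Pressing the chamber at x=+44 about 21 mm down with shut fingertips (2-3 N) tips it up fully
- cradle2 (a joint): angle (rad) of the blue cradle plate under the chamber in rest2: 0 flat, 0.9 (stop) far end down, near (-x) end up; stiff, stays where left. Pivot across the rest at x=+12, z=42 mm (plate's underside); plate 40 wide, 4 thick, from x=-15 to +55, with a 5 mm lip behind the chamber's far end. The chamber's near 35 mm overhang it, to be pinched by the faces once tipped
- rest3: grey rocking rest fixed to the bench, base 130 x 62 x 4 mm; origin under its centre on the bench, own x (level) runs to the far end, the one to press. Grey cheeks 50 mm high, inner faces 48 mm apart, flank the chamber from x=-55 to +15 mm; beyond, nothing stands beside it and it is open down to the base. Pressing the chamber at x=+44 about 21 mm down with shut fingertips (2-3 N) tips it up fully
- cradle3 (a joint): angle (rad) of the blue cradle plate under the chamber in rest3: 0 flat, 0.9 (stop) far end down, near (-x) end up; stiff, stays where left. Pivot across the rest at x=+12, z=42 mm (plate's underside); plate 40 wide, 4 thick, from x=-15 to +55, with a 5 mm lip behind the chamber's far end. The chamber's near 35 mm overhang it, to be pinched by the faces once tipped
- rack: light blue slotted rack standing loose on the bench, 1.4 kg; origin under the centre of its 190 x 110 x 6 mm base. Three upright slots in a row along own x, 48 mm apart. A chamber stands in a slot on its short end, flat faces towards rack x; fully home its centre is at z=56 and its top at z=106 mm above the rack's foot
- slot1 (a point): centre of the floor of slot 1 (rack x=-48, y=0, z=6 mm), axes as the rack's; the slot is 10 mm wide along x, 44 mm along y, straight walls up to rack z=48 mm, orange lips flaring up to 56 mm; its side walls flare outwards from z=48 to 58
- slot2 (a point): centre of the floor of slot 2 (rack x=0, y=0, z=6 mm), axes as the rack's; the slot is 10 mm wide along x, 44 mm along y, straight walls up to rack z=48 mm, orange lips flaring up to 56 mm; its side walls flare outwards from z=48 to 58
- slot3 (a point): centre of the floor of slot 3 (rack x=48, y=0, z=6 mm), axes as the rack's; the slot is 10 mm wide along x, 44 mm along y, straight walls up to rack z=48 mm, orange lips flaring up to 56 mm; its side walls flare outwards from z=48 to 58
- bail (a joint): angle (rad) of the rack's red bail (wire 9 mm thick): 0 upright against its stop, over the slots; 1.35 folded down to the rack's own -y side; a stiff hinge (about 1 N at the bar), it stays where it is left. Pivot line along rack x at y=0, z=35 mm, arms 105 mm long at x=-92 and +92 mm
- bail_bar (a point): middle of the bail's crossbar (184 mm long, along rack x), on its centre line; at rack (0, 0, 140) mm when upright
- sample_cup: small amber sample cup, 48 across, 40 mm high, origin under its centre; bystander
- alcohol_bottle: white bottle with blue cap, 68 across, 190 mm high, origin under its centre; bystander
- wipes_tub: white tub with red label, 84 across, 150 mm high, origin under its centre; bystander
Things that resemble listed ones, but are neither listed nor needed, are in the scene too. Leave any black, grey or orange look-alike of the chamber3 alone.

How it is judged:
By the outcome, as a careful person would: the job done as asked, in the order asked, and still so for the second after the job is handed in, with the robot touching nothing.
Of chamber1, chamber2, chamber3 only 2 to 3 are there at a start; the rules pass over those that are not, and their reading is None.
At some moment in a run one of rack may be knocked a few centimetres aside while the robot is not near it.
It also fails if it takes over 210 s, if anything falls off the work surface, if the arm or the gripper's body presses on something with over 40 N, if the wrist force passes 120 N, or if a joint passes its speed limit or range.

## Robot

A 6-joint arm with a two-finger parallel gripper is mounted at the origin on the work surface. World frame = base frame: x ahead of the robot, y to its left, z up, the work surface at z = 0. Lengths are in m, angles in rad, forces in N, time in s.
With the tool pointing down it reaches from about 0.275 to 0.725 m from the base axis. Payload 15.9 kg.
Tool frame: the origin (TCP) lies on the front face of the gripper's body, between the roots of the fingers; the fingertips stand 73 mm ahead of it and the grasp point (between the pads) lies 54 mm ahead of it; y points along the fingers, x is the direction in which the jaws open and shut, and the axes are right-handed (so a half turn about y gives the same grasp; the last joint's range is limited). The gripper opens to 85 mm and grips with 20 to 120 N. Pads are 22 mm wide; open, the fingers measure 114 mm over their backs; the gripper's body (76 mm by 85 mm) begins 54 mm behind the grasp point. The pads swing forward as they close: fully open they stand 13 mm farther back than shut.
Start: joints at [1.316, 0.213, -0.034, 1.323, 0, 1.571], TCP at [0.126, 0.484, 0.304] pointing down, gripper open.
Joint ranges: [-2.98, 2.98], [-0.74, 1.72], [-1.14, 1.35], [-2.1, 2.04], [-1.57, 1.44], [-3.14, 3.14]. Speed limits (rad/s): [1.89, 1.89, 2.39, 2.57, 3.14, 3.14].

## Interface

Orientations are given as a rotation vector (axis times angle).
In Python, from bench import * gives the robot as it stands.
- The arm moves only by the shell command python3 -m pendant 'ROWS' [OPENING]. ROWS is JSON, a list of rows, each an object with "travel": the shift along the tool's x, y, z in mm, a list of three; "yaw": the turn about the tool's y in rad. In form: [{"travel": [tx, ty, tz], "yaw": yaw}, ...]. A call has 1 to 10 rows; each row shifts and turns the commanded pose from where the row before left it, along the tool's axes as they then stand; what a row does not reach is not made up. A row lasts 1/8 s, in which the tool goes at most 62.5 mm and 10.7 degrees, less where a joint would pass 70% of its speed; a pose out of reach is approached as far as the arm can. A call with a gripper value outside its range is refused whole. OPENING is the finger opening in mm, from 0 to 85.4, set as the call begins (- or left out, the last holds). The fingers move at their own pace and stop on an object; the grip force is fixed at half the most. Time passes only in rows, so rows that do not move let the fingers close. It gives the time, the measured TCP pose, the force and the opening at its end, in the units of the state.
- sense(): the state, without advancing time (a new reading comes with each control period).
- get_image(name): name is "scene" or "top" or "wrist"; returns (picture, depth): 400x640x3 uint8, red, green, blue; 400x640 float32, m along the optical axis (not along the pixel's ray), 0 where there is no reading.
- camera_info(name): a dict with "camera_matrix" (3x3 intrinsics, pixels), "camera_from_world" (4x4, takes a point from world to camera coordinates). Camera axes: x right, y down, z forward; pixel columns grow to the right and rows downward; lengths in m; the calibration is good to about 2 mm. A picture is of the moment at which its call begins: read the wrist's pose just before it. camera_info takes no time and is no camera call; for the wrist camera it gives the pose at the moment of the call.
- finish_job(): hands the job in, once; it reports no verdict.
Trained networks look in the newest picture that a camera, given by its name, has taken for a name from the list of things; names that differ only in an ending like _2 or _b are one class to them, and where a whole thing is asked for, a point or a joint stands for the part that bears it (a point fixed in the world has none). Each returns a list of dicts, best first, with "p" (0 to 1); they miss things now and then, are a little off and sometimes report something else, mostly with a low value. They report only what shows in the picture. A call takes as long as a camera call. They do not tell look-alikes from the thing itself.
- trace(camera, name): "region" (400x640 bool, what is visible of it) and "rect" ([left, top, right, bottom] in pixels, round what is visible of it).
- mark_of(camera, name): "pixel" ([column, row] in pixels: a listed point, or the origin of a listed thing).
The state is a dict: "time": time; "joint_positions": joint angles; "qd": joint speeds; "tau": joint torques, N m; "ee_pos": TCP position; "orientation": TCP orientation; "contact_force": force on the tool from outside, world axes, zero at the start; "moment": the same for the moment, N m; "gripper_width": opening from 0.0 (shut) to 1.0 (fully open).
Only numpy, scipy, OpenCV 4.12 (cv2) and the standard library are available. Lean on these libraries where they do the work, as an engineer would, in place of code of your own. Each camera call takes 0.05 s, during which the arm holds its last target. There are 200 camera calls.

## Working session

There is one attempt and no reset: what is moved stays moved. The work goes in short steps, Python scripts to look and compute and a shell command to move; the robot and the scene stay as the last step left them, time stands still between calls to the robot, and variables do not carry over. Pictures are saved under pics/ and viewed, about 12 in all and at most 16, crops included, and the job is handed in when it is done.

```bash
ls; mkdir -p pics; python3 - <<'E'
from bench import *
import cv2,numpy as np
print(sense())
ims=[]
for n in("scene","top"):
    p,d=get_image(n); cv2.imwrite(f"pics/a_{n}.png",p[...,::-1]); ims.append(p)
    print(n,camera_info(n))
    np.savez(f"/tmp/a_{n}.npz",p=p,d=d)
cv2.imwrite("pics/a.png",np.vstack(ims)[...,::-1][:800,:])
for o in["chamber1","rest1","rack","bail_bar","slot1","slot2","slot3","sample_cup","alcohol_bottle","wipes_tub"]:
    print(o,[(np.round(m["pixel"]),round(m["p"],2)) for m in mark_of("top",o)])
E
```

```text
pics
{'time': 0.0, 'joint_positions': array([ 1.31599834e+00,  2.13352710e-01, -3.50686393e-02,  1.32349366e+00,
        5.44544767e-05,  1.57077347e+00]), 'qd': array([ 1.42350600e-03,  4.67892866e-05, -8.61818808e-04, -1.16610319e-03,
        2.15039922e-04,  3.07914761e-03]), 'tau': array([ 1.48073108e-03, -6.86163211e+01,  4.87120271e+01,  1.73704256e-02,
        2.03460727e-04, -5.74179637e-06]), 'ee_pos': array([0.12594611, 0.48360688, 0.30341405]), 'orientation': array([-1.3196682 , -1.01882208,  1.02035331]), 'contact_force': array([-0.03758377, -0.79942472,  0.10231003]), 'moment': array([-0.00099895, -0.01675853, -0.01803811]), 'gripper_width': 1.0028607841927093}
scene {'camera_matrix': array([[457.36560266,   0.        , 325.8744992 ],
       [  0.        , 457.36560266, 195.35853776],
       [  0.        ,   0.        ,   1.        ]]), 'camera_from_world': array([[ 0.48144056,  0.87645312,  0.00670167, -0.27558586],
       [ 0.57410441, -0.30956275, -0.75800727, -0.24314447],
       [-0.66228325,  0.36878291, -0.65221167,  1.7450812 ],
       [ 0.        ,  0.        , 
[... 592 characters left out ...]
0.84), (array([246., 284.]), 0.82)]
rest1 [(array([320., 185.]), 0.88), (array([236., 211.]), 0.77), (array([276., 199.]), 0.75)]
rack [(array([374., 216.]), 0.84)]
bail_bar [(array([382., 209.]), 0.65), (array([377., 215.]), 0.27)]
slot1 [(array([373., 229.]), 0.89), (array([374., 197.]), 0.81), (array([374., 215.]), 0.77), (array([238., 212.]), 0.19)]
slot2 [(array([373., 229.]), 0.89), (array([374., 197.]), 0.81), (array([374., 215.]), 0.77), (array([238., 212.]), 0.19)]
slot3 [(array([373., 229.]), 0.89), (array([374., 197.]), 0.81), (array([374., 215.]), 0.77), (array([238., 212.]), 0.19)]
sample_cup []
alcohol_bottle [(array([167., 259.]), 0.84)]
wipes_tub [(array([493., 262.]), 0.78)]
```

```bash
python3 - <<'E'
import cv2,numpy as np
a=cv2.imread("pics/a_scene.png");b=cv2.imread("pics/a_top.png")
cv2.imwrite("pics/v1.png",cv2.resize(a[100:330,130:550],None,fx=1.9,fy=1.9,interpolation=3))
cv2.imwrite("pics/v2.png",cv2.resize(b[120:320,140:520],None,fx=2.1,fy=2.1,interpolation=3))
from scipy.spatial.transform import Rotation as R
print(R.from_rotvec([-1.3196682 , -1.01882208,  1.02035331]).as_matrix().round(3))
E
```

```text
[[ 0.252 -0.    -0.968]
 [ 0.968 -0.001  0.252]
 [-0.001 -1.     0.   ]]
```

View pics/v1.png

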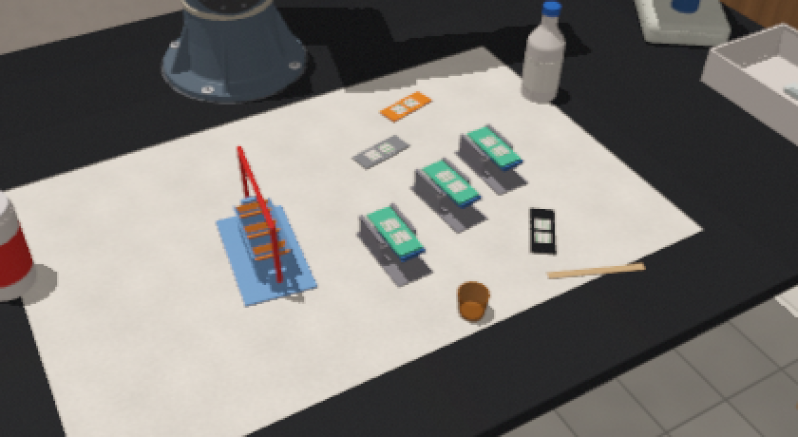

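View pics/v2.png

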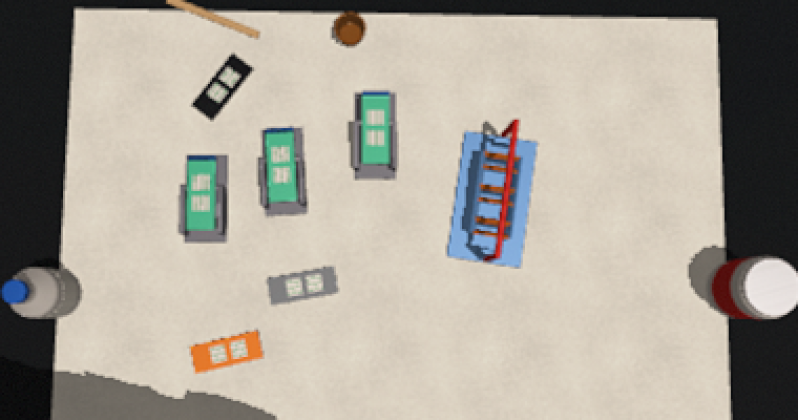

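```bash
cat > h.py <<'E'
import numpy as np,cv2
from bench import *
def cloud(p,d,ci):
    K=ci["camera_matrix"];M=np.linalg.inv(ci["camera_from_world"])
    v,u=np.mgrid[:400,:640]
    c=np.stack([(u-K[0,2])/K[0,0]*d,(v-K[1,2])/K[1,1]*d,d],-1)
    return c@M[:3,:3].T+M[:3,3]
def plane(px,z,ci):
    K=ci["camera_matrix"];M=np.linalg.inv(ci["camera_from_world"])
    px=np.atleast_2d(px);r=np.c_[(px-K[:2,2])/[K[0,0],K[1,1]],np.ones(len(px))]@M[:3,:3].T
    return M[:3,3]+r*((z-M[2,3])/r[:,2:])
def hue(p):
    h=cv2.cvtColor(p,cv2.COLOR_RGB2HSV).astype(int);return h[...,0],h[...,1],h[...,2]
def rect(P):
    (c,s,a)=cv2.minAreaRect((P[:,:2]*1000).astype(np.float32));b=cv2.boxPoints((c,s,a))
    e=[b[1]-b[0],b[2]-b[1]];L=max(e,key=np.linalg.norm);th=np.arctan(L[1]/L[0])
    return np.round(c,1),np.round(sorted(s),1),round(float(th),3)
def comps(m,amin=40):
    n,l,s,c=cv2.connectedComponentsWithStats(m.astype(np.uint8))
    return [l==i for i in range(1,n) if s[i,4]>amin]
def px(m):
    v,u=np.nonzero(m);return np.c_[u,v].astype(float)
E
python3 - <<'E'
from h import *
for n in("top","scene"):
    f=np.load(f"/tmp/a_{n}.npz");p,d=f["p"],f["d"];ci=camera_info(n);W=cloud(p,d,ci)
    H,S,V=hue(p);ok=(W[...,0]>.2)&(W[...,0]<.8)&(abs(W[...,1])<.5)
    print(n)
    g=(H>65)&(H<95)&(S>90)&ok
    g=cv2.morphologyEx(g.astype(np.uint8),cv2.MORPH_CLOSE,np.ones((5,5)))
    for m in comps(g,80): print("green",m.sum(),rect(plane(px(m),.051,ci)),"medz",np.median(W[m][:,2]).round(4))
    b=(H>98)&(H<118)&(S>60)&(V>90)&ok
    for m in comps(b,300):
        q=W[m];print("blue",m.sum(),rect(q[(q[:,2]<.012)]), rect(plane(px(m),.006,ci)))
    r=((H<6)|(H>174))&(S>150)&(V>80)&ok
    for m in comps(r,40):
        q=W[m]; t=q[q[:,2]>.12]; print("red",m.sum(),q.min(0).round(3),q.max(0).round(3),"top n",len(t),rect(t) if len(t)>4 else "", t.mean(0))
    for nm in("rack","sample_cup"):
        for k in trace(n,nm)[:1]: q=W[k["region"]];print(nm,k["p"],np.median(q,0).round(3))
    o=(H>8)&(H<20)&(S>150)&ok
    for m in comps(o,6): q=W[m];print("orange",m.sum(),q.mean(0).round(3))
E
```

```text
top
green 313 (array([622.1,   9.5]), array([39.6, 99. ]), 0.015) medz 0.0498
green 346 (array([565.6, 145.3]), array([ 42.7, 101.1]), 0.074) medz 0.0499
green 336 (array([522.4, 259.2]), array([ 41.9, 100.4]), 0.036) medz 0.0498
blue 1062 (array([ 532.2, -144.6]), array([ 68., 192.]), -0.134) (array([ 530.9, -144.4]), array([ 68.1, 189.5]), -0.139)
blue 511 (array([ 521.9, -202.9]), array([ 37.1, 189.3]), -0.187) (array([ 522.4, -198.8]), array([ 40.6, 188.5]), -0.156)
red 192 [ 0.434 -0.187  0.002] [ 0.62  -0.152  0.151] top n 172 (array([ 526.9, -169.1]), array([  8.6, 188.1]), -0.14) [ 0.52675808 -0.16829523  0.14294838]
red 190 [ 0.363 -0.499  0.027] [0.433 0.011 1.489] top n 3  [0.36345628 0.01084167 1.48908915]
rack 0.66 [ 0.524 -0.162  0.008]
sample_cup 0.72 [ 0.524 -0.162  0.008]
orange 158 [0.781 0.051 0.016]
orange 22 [ 0.585 -0.165  0.054]
orange 13 [ 0.567 -0.163  0.054]
orange 21 [ 0.538 -0.159  0.054]
orange 13 [ 0.52  -0.158  0.052]
orange 22 [ 0.49  -0.153  0.051]
orange 12 [ 0.473 -0.15   0.052]
orange 278 [0.3   0.222 0.01 ]
scene
green 214 (array([525.6, 256. ]), 
[... 285 characters left out ...]
 array([108.4, 203.4]), -0.135)
red 211 [ 0.343 -0.187  0.002] [ 0.625 -0.12   0.146] top n 136 (array([ 530.9, -170.9]), array([  8.4, 188.5]), -0.13) [ 0.54519616 -0.17256931  0.14171011]
red 152 [ 0.406 -0.5    0.031] [ 0.438 -0.481  0.107] top n 0  [nan nan nan]
rack 0.92 [ 0.556 -0.179  0.02 ]
sample_cup 0.56 [0.774 0.051 0.026]
orange 113 [0.302 0.22  0.004]
orange 31 [ 0.474 -0.164  0.055]
orange 15 [ 0.49  -0.166  0.054]
orange 36 [ 0.519 -0.171  0.053]
orange 14 [ 0.538 -0.173  0.054]
orange 11 [ 0.569 -0.153  0.053]
orange 31 [ 0.565 -0.18   0.052]
orange 13 [ 0.585 -0.186  0.056]
orange 253 [0.776 0.051 0.024]<stdin>:14: RuntimeWarning: Mean of empty slice.
  ret = um.true_divide(
```

```bash
python3 - <<'E'
import cv2
a=cv2.imread("pics/a_scene.png")
cv2.imwrite("pics/v3.png",cv2.resize(a[170:270,235:310],None,fx=6,fy=6,interpolation=3))
E
```

```text
(no output)
```

View pics/v3.png

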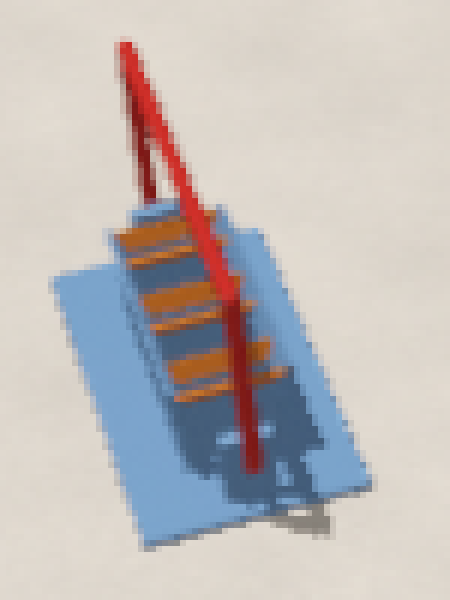

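```bash
cat > go.py <<'E'
# python3 go.py x y z(mm TCP) th : travel needed (mm, tool axes now) and yaw
import sys
from h import *
from scipy.spatial.transform import Rotation as R
x,y,z,t=map(float,sys.argv[1:5]);s=sense()
A=R.from_rotvec(s["orientation"]).as_matrix();th=np.arctan2(A[1,0],A[0,0])
e=A.T@(np.array([x,y,z])-1000*s["ee_pos"])
print("t",round(s["time"],2),"pos",(1000*s["ee_pos"]).round(1),"th",th.round(4),"travel",e.round(1),"yaw",round(th-t,4),"F",s["contact_force"].round(2))
E
python3 -m pendant '[{"travel":[0,0,0],"yaw":0.18},{"travel":[0,0,0],"yaw":0.18},{"travel":[0,0,0],"yaw":0.18},{"travel":[0,0,0],"yaw":0.18},{"travel":[0,0,0],"yaw":0.18},{"travel":[0,0,0],"yaw":0.18},{"travel":[0,0,0],"yaw":0.18},{"travel":[0,0,0],"yaw":0.18},{"travel":[0,0,0],"yaw":0.013}]' 0
python3 go.py 530 -144 260 -0.137
```

```text
time: 1.92
ee_pos: [0.126, 0.4838, 0.3039]
orientation: [-1.568, 0.107, -0.107]
contact_force: [-0.6, 1.2, -0.0]
gripper_width: -0.001
t 1.93 pos [126.  483.8 303.9] th -0.1366 travel [ 485.7   43.9 -567. ] yaw 0.0004 F [-0.65  1.17 -0.02]
```

```bash
python3 -m pendant '[{"travel":[24,0,-28],"yaw":0},{"travel":[24,0,-28],"yaw":0},{"travel":[24,0,-28],"yaw":0},{"travel":[24,0,-28],"yaw":0},{"travel":[24,0,-28],"yaw":0},{"travel":[24,0,-28],"yaw":0},{"travel":[24,0,-28],"yaw":0},{"travel":[24,0,-28],"yaw":0},{"travel":[24,0,-28],"yaw":0},{"travel":[24,0,-28],"yaw":0}]' && python3 -m pendant '[{"travel":[24,4,-28],"yaw":0},{"travel":[24,4,-28],"yaw":0},{"travel":[24,4,-28],"yaw":0},{"travel":[24,4,-28],"yaw":0},{"travel":[24,4,-28],"yaw":0},{"travel":[24,4,-28],"yaw":0},{"travel":[24,4,-28],"yaw":0},{"travel":[24,4,-28],"yaw":0},{"travel":[24,4,-28],"yaw":0},{"travel":[24,4,-28],"yaw":0}]'
python3 go.py 530 -144 198 -0.137
```

```text
time: 3.18
ee_pos: [0.326, 0.1726, 0.3041]
orientation: [-1.568, 0.104, -0.104]
contact_force: [0.5, 1.5, 0.1]
gripper_width: 0.003
time: 4.42
ee_pos: [0.5256, -0.1376, 0.2638]
orientation: [-1.568, 0.104, -0.104]
contact_force: [-0.5, 0.4, 0.4]
gripper_width: -0.001
t 4.42 pos [ 525.6 -137.6  263.8] th -0.1325 travel [ 5.2 65.8 -5.7] yaw 0.0045 F [-0.48  0.36  0.39]
```

```bash
python3 -m pendant '[{"travel":[2,20,0],"yaw":0},{"travel":[2,20,0],"yaw":0.005},{"travel":[1,20,0],"yaw":0},{"travel":[0,6,0],"yaw":0},{"travel":[0,0,-5],"yaw":0},{"travel":[0,0,-4],"yaw":0},{"travel":[0,0,-4],"yaw":0}]'; python3 -m pendant '[{"travel":[0,0,-2],"yaw":0},{"travel":[0,0,-2],"yaw":0},{"travel":[0,0,0],"yaw":0}]'
python3 -m pendant '[{"travel":[0,0,-2],"yaw":0},{"travel":[0,0,-2],"yaw":0},{"travel":[0,0,0],"yaw":0}]'
python3 go.py 530 -144 198 -0.137
```

```text
time: 5.3
ee_pos: [0.5284, -0.1505, 0.1986]
orientation: [-1.568, 0.11, -0.112]
contact_force: [0.1, 0.1, 0.3]
gripper_width: -0.002
time: 5.68
ee_pos: [0.5276, -0.1541, 0.1979]
orientation: [-1.568, 0.112, -0.112]
contact_force: [-0.5, 0.7, 0.7]
gripper_width: -0.004
time: 6.05
ee_pos: [0.527, -0.1581, 0.1979]
orientation: [-1.568, 0.112, -0.112]
contact_force: [-0.3, 0.0, 0.3]
gripper_width: -0.002
t 6.05 pos [ 527.  -158.1  197.9] th -0.1422 travel [ 1.  -0.1 14.4] yaw -0.0052 F [-0.33  0.03  0.3 ]
```

```bash
python3 -m pendant '[{"travel":[0,0,-2],"yaw":0},{"travel":[0,0,-2],"yaw":0},{"travel":[0,0,-2],"yaw":0},{"travel":[0,0,0],"yaw":0}]'
cat > bar.py <<'E'
from h import *
for n in("top","scene"):
    p,d=get_image(n);ci=camera_info(n);W=cloud(p,d,ci);H,S,V=hue(p)
    r=((H<6)|(H>174))&(S>150)&(V>80)&(W[...,0]>.38)&(W[...,0]<.68)&(W[...,1]>-.38)&(W[...,1]<.0)&(W[...,2]>.03)
    q=W[r];k=q[q[:,2]>q[:,2].max()-.015] if len(q) else q;print(n,len(q),"bar zmax",q[:,2].max().round(3),rect(k),k.mean(0).round(3))
    b=(H>98)&(H<118)&(S>60)&(V>50)&(W[...,0]>.38)&(W[...,0]<.68)&(W[...,1]>-.33)&(W[...,1]<-.02)&(W[...,2]<.012)
    b=cv2.morphologyEx(b.astype(np.uint8),cv2.MORPH_OPEN,np.ones((3,3)))>0
    print("  base",b.sum(),rect(W[b]))
    o=(H>8)&(H<20)&(S>150)&(W[...,0]>.38)&(W[...,0]<.68)&(W[...,1]>-.33)&(W[...,1]<-.02)
    print("  orange mean",W[o].mean(0).round(4),o.sum())
    cv2.imwrite(f"pics/last_{n}.png",p[...,::-1]);np.savez(f"/tmp/l_{n}.npz",p=p,d=d)
E
python3 bar.py;python3 go.py 530 -144 198 -0.137
```

```text
time: 6.55
ee_pos: [0.5261, -0.1641, 0.1979]
orientation: [-1.568, 0.112, -0.112]
contact_force: [-0.4, 0.0, 0.7]
gripper_width: 0.002
t 6.6 pos [ 526.2 -164.   197.9] th -0.1422 travel [ 0.9 -0.1 20.4] yaw -0.0052 F [-1.04  0.35  0.07]Traceback (most recent call last):
  File "bar.py", line 5, in <module>
    q=W[r];k=q[q[:,2]>q[:,2].max()-.015] if len(q) else q;print(n,len(q),"bar zmax",q[:,2].max().round(3),rect(k),k.mean(0).round(3))
                                                                                    ~~~~~~~~~~^^
    return umr_maximum(a, axis, None, out, keepdims, initial, where)
ValueError: zero-size array to reduction operation maximum which has no identity
```

```bash
sed -i 's/^for n in.*/import sys\nfor n in sys.argv[1:]:/' bar.py; python3 bar.py scene; python3 -c "
import cv2;a=cv2.imread('pics/last_scene.png');cv2.imwrite('pics/v4.png',cv2.resize(a[130:290,200:340],None,fx=4,fy=3.7,interpolation=3))"
```

```text
scene 206 bar zmax 0.147 (array([ 529.7, -182.4]), array([  9. , 184.4]), -0.131) [ 0.541 -0.184  0.141]
  base 907 (array([ 529.6, -165.1]), array([110.5, 193.6]), -0.133)
  orange mean [ 0.5313 -0.1675  0.0556] 153
```

View pics/v4.png

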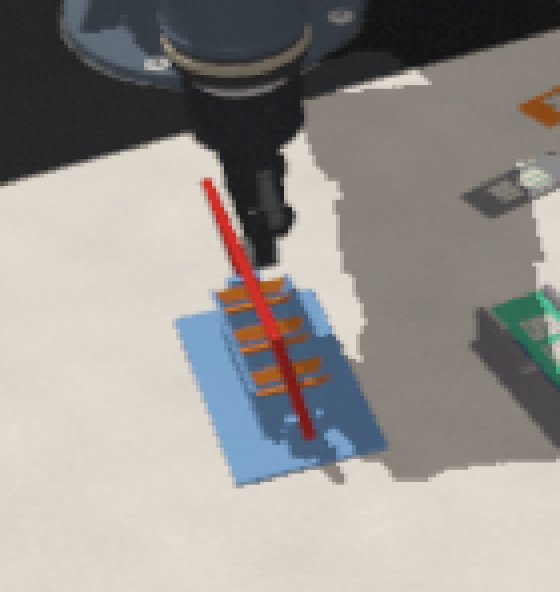

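```bash
python3 -m pendant '[{"travel":[0,0,-5],"yaw":0},{"travel":[0,0,-5],"yaw":0},{"travel":[0,1,-5],"yaw":0},{"travel":[0,1,-5],"yaw":0},{"travel":[0,2,-5],"yaw":0},{"travel":[0,2,-5],"yaw":0},{"travel":[0,2,-5],"yaw":0},{"travel":[0,3,-5],"yaw":0},{"travel":[0,3,-5],"yaw":0},{"travel":[0,4,-5],"yaw":0}]'; python3 -m pendant '[{"travel":[0,4,-5],"yaw":0},{"travel":[0,5,-5],"yaw":0},{"travel":[0,5,-5],"yaw":0},{"travel":[0,5,-5],"yaw":0},{"travel":[0,0,0],"yaw":0}]'
python3 bar.py scene;python3 go.py 530 -144 198 -0.137
```

```text
time: 7.9
ee_pos: [0.5191, -0.2138, 0.1797]
orientation: [-1.568, 0.111, -0.112]
contact_force: [0.2, 0.5, -0.3]
gripper_width: -0.007
time: 8.52
ee_pos: [0.5159, -0.2334, 0.1603]
orientation: [-1.568, 0.113, -0.111]
contact_force: [0.0, -0.0, -0.7]
gripper_width: -0.001
scene 219 bar zmax 0.185 (array([ 531.6, -257.7]), array([0., 0.]), nan) [ 0.532 -0.258  0.185]
  base 855 (array([ 530.4, -165.1]), array([110. , 192.7]), -0.145)
  orange mean [ 0.5247 -0.1651  0.0526] 182
t 8.57 pos [ 516.1 -233.4  160.7] th -0.1423 travel [  1.1 -37.3  90.5] yaw -0.0053 F [ 0.5   0.38 -0.1 ]h.py:16: RuntimeWarning: invalid value encountered in scalar divide
  e=[b[1]-b[0],b[2]-b[1]];L=max(e,key=np.linalg.norm);th=np.arctan(L[1]/L[0])
```

```bash
python3 -m pendant '[{"travel":[0,-18,3],"yaw":0},{"travel":[0,-18,0],"yaw":0},{"travel":[0,0,-16],"yaw":0},{"travel":[0,0,-15],"yaw":0.0},{"travel":[0,12,0],"yaw":0},{"travel":[0,12,0],"yaw":0},{"travel":[0,8,0],"yaw":0},{"travel":[0,6,0],"yaw":0},{"travel":[0,6,0],"yaw":0},{"travel":[0,5,0],"yaw":0}]'; python3 -m pendant '[{"travel":[0,4,0],"yaw":0},{"travel":[0,3,0],"yaw":0},{"travel":[0,2,0],"yaw":0},{"travel":[0,0,0],"yaw":0}]'
python3 bar.py scene;python3 go.py 530 -144 198 -0.137
```

```text
time: 9.82
ee_pos: [0.5123, -0.2617, 0.1473]
orientation: [-1.57, 0.112, -0.112]
contact_force: [-1.4, -9.6, 4.3]
gripper_width: 0.002
time: 10.32
ee_pos: [0.5121, -0.2614, 0.1382]
orientation: [-1.57, 0.112, -0.111]
contact_force: [-1.1, -7.5, 0.5]
gripper_width: 0.002
scene 214 bar zmax 0.072 (array([ 520.9, -232.3]), array([ 43.5, 193.6]), -0.151) [ 0.561 -0.248  0.066]
  base 846 (array([ 531.4, -150.2]), array([110.6, 191.7]), -0.14)
  orange mean [ 0.5279 -0.1502  0.0527] 183
t 10.38 pos [ 512.1 -261.4  138.1] th -0.1422 travel [  1.  -60.1 118.6] yaw -0.0052 F [-0.06 -7.29  1.24]
```

```bash
python3 -m pendant '[{"travel":[0,0,-2],"yaw":0},{"travel":[0,-15,0],"yaw":0},{"travel":[0,-30,0],"yaw":0},{"travel":[0,-30,0],"yaw":0},{"travel":[0,-30,0],"yaw":0},{"travel":[0,0,0],"yaw":0}]'
python3 bar.py scene;python3 go.py 530 -144 198 -0.137;python3 -c "
import cv2;a=cv2.imread('pics/last_scene.png');cv2.imwrite('pics/v5.png',cv2.resize(a[130:290,200:340],None,fx=4,fy=3.7,interpolation=3))"
```

```text
time: 11.12
ee_pos: [0.5129, -0.2631, 0.2468]
orientation: [-1.569, 0.108, -0.114]
contact_force: [0.7, 0.1, -0.9]
gripper_width: 0.003
scene 259 bar zmax 0.071 (array([ 521.6, -232.2]), array([ 51.3, 196. ]), -0.088) [ 0.533 -0.244  0.065]
  base 851 (array([ 531.6, -149.5]), array([111.4, 192.5]), -0.141)
  orange mean [ 0.5281 -0.1503  0.0526] 184
t 11.18 pos [ 512.4 -262.8  245.1] th -0.1418 travel [  0.5  47.1 120.1] yaw -0.0048 F [-0.32 -0.77 -0.45]
```

View pics/v5.png

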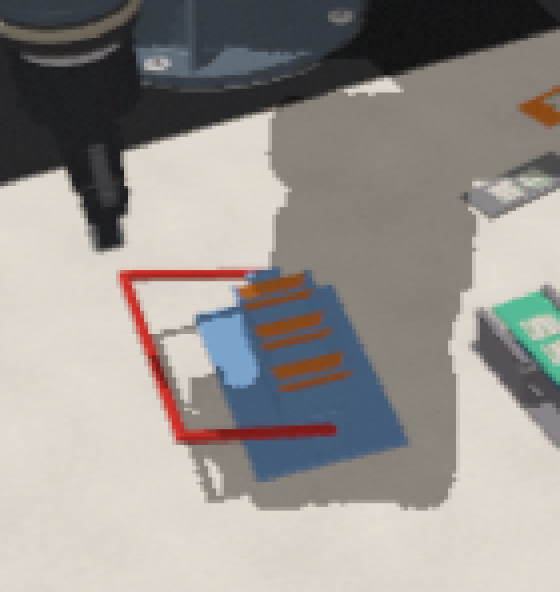

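```bash
python3 -m pendant '[{"travel":[0,30,13],"yaw":0},{"travel":[0,30,0],"yaw":0},{"travel":[0,25,0],"yaw":0},{"travel":[0,12,0],"yaw":0},{"travel":[0,4,0],"yaw":0},{"travel":[0,3,0],"yaw":0},{"travel":[0,3,0],"yaw":0},{"travel":[0,0,0],"yaw":0}]';  python3 -m pendant '[{"travel":[0,2,0],"yaw":0},{"travel":[0,2,0],"yaw":0},{"travel":[0,0,0],"yaw":0}]'
python3 bar.py scene;python3 go.py 530 -144 198 -0.137
```

```text
time: 12.18
ee_pos: [0.514, -0.2501, 0.1371]
orientation: [-1.568, 0.111, -0.112]
contact_force: [0.2, 0.3, 0.3]
gripper_width: 0.0
time: 12.55
ee_pos: [0.5142, -0.2506, 0.134]
orientation: [-1.569, 0.111, -0.113]
contact_force: [-4.4, -1.0, 16.0]
gripper_width: 0.001
scene 188 bar zmax 0.147 (array([ 533. , -238.4]), array([0., 0.]), nan) [ 0.533 -0.238  0.147]
  base 863 (array([ 531.6, -150.3]), array([110.1, 193.5]), -0.143)
  orange mean [ 0.5285 -0.15    0.0533] 188
t 12.6 pos [ 514.2 -250.6  134.1] th -0.1424 travel [  0.7 -64.1 107.7] yaw -0.0054 F [-5.2  -0.48 16.68]h.py:16: RuntimeWarning: invalid value encountered in scalar divide
  e=[b[1]-b[0],b[2]-b[1]];L=max(e,key=np.linalg.norm);th=np.arctan(L[1]/L[0])
```

```bash
python3 -m pendant '[{"travel":[0,-10,0],"yaw":0},{"travel":[0,-35,0],"yaw":0},{"travel":[0,-35,0],"yaw":0},{"travel":[0,-35,0],"yaw":0},{"travel":[0,0,0],"yaw":-0.152}]'; python3 go.py 667 9.6 150 0.01
```

```text
time: 13.22
ee_pos: [0.5149, -0.2504, 0.251]
orientation: [-1.573, -0.013, 0.007]
contact_force: [0.3, -0.4, -1.0]
gripper_width: 0.001
t 13.22 pos [ 514.9 -250.4  251. ] th 0.0126 travel [155.  101.1 258.3] yaw 0.0026 F [ 0.32 -0.42 -0.97]
```

```bash
python3 -m pendant '[{"travel":[22,0,37],"yaw":0},{"travel":[22,0,37],"yaw":0},{"travel":[22,0,37],"yaw":0},{"travel":[22,0,37],"yaw":0},{"travel":[22,0,37],"yaw":0},{"travel":[22,0,37],"yaw":0},{"travel":[22,0,36],"yaw":0},{"travel":[0,35,0],"yaw":0},{"travel":[0,35,0],"yaw":0},{"travel":[0,30,0],"yaw":0}]'; python3 bar.py top;  python3 go.py 667 9.6 103 0.01
```

```text
time: 14.48
ee_pos: [0.665, 0.0098, 0.1467]
orientation: [-1.571, -0.008, 0.009]
contact_force: [0.7, -1.1, -0.0]
gripper_width: -0.0
top 271 bar zmax 0.07 (array([ 518.7, -229.8]), array([ 51.9, 189.1]), -0.172) [ 0.519 -0.247  0.06 ]
  base 723 (array([ 535.9, -151.9]), array([105.2, 177.2]), -0.136)
  orange mean [ 0.5321 -0.1503  0.0536] 149
t 14.53 pos [663.5   9.7 142.7] th 0.0102 travel [ 3.7 39.7 -0.1] yaw 0.0002 F [ 0.12  0.57 -5.49]
```

```bash
python3 -m pendant '[{"travel":[2,10,0],"yaw":0},{"travel":[1,8,0],"yaw":0},{"travel":[0,5,0],"yaw":0},{"travel":[0,5,0],"yaw":0},{"travel":[0,4,0],"yaw":0},{"travel":[0,3,0],"yaw":0},{"travel":[0,2,0],"yaw":0},{"travel":[0,0,0],"yaw":0}]'; python3 -m pendant '[{"travel":[0,2,0],"yaw":0},{"travel":[0,1,0],"yaw":0},{"travel":[0,0,0],"yaw":0}]';  python3 go.py 667 9.6 103 0.01
```

```text
time: 15.52
ee_pos: [0.6682, 0.0095, 0.1108]
orientation: [-1.571, -0.008, 0.008]
contact_force: [1.8, 0.1, 0.8]
gripper_width: -0.003
time: 15.9
ee_pos: [0.668, 0.0095, 0.1077]
orientation: [-1.571, -0.007, 0.008]
contact_force: [-0.4, -1.1, 1.0]
gripper_width: 0.003
t 15.9 pos [668.    9.5 107.7] th 0.01 travel [-1.   4.7  0.1] yaw -0.0 F [-0.41 -1.09  0.97]
```

```bash
python3 -m pendant '[{"travel":[0,2,0],"yaw":0},{"travel":[0,2,0],"yaw":0},{"travel":[0,0,0],"yaw":0}]'; python3 -m pendant '[{"travel":[0,2,0],"yaw":0},{"travel":[0,1,0],"yaw":0},{"travel":[0,0,0],"yaw":0}]'; python3 - <<'E'
from h import *
p,d=get_image("scene");cv2.imwrite('pics/v6.png',cv2.resize(p[150:300,280:430,::-1],None,fx=4,fy=4,interpolation=3))
E
python3 go.py 667 9.6 103 0.01
```

```text
time: 16.27
ee_pos: [0.6682, 0.0095, 0.1037]
orientation: [-1.571, -0.008, 0.008]
contact_force: [0.9, -0.4, 0.3]
gripper_width: -0.002
time: 16.65
ee_pos: [0.6682, 0.0095, 0.1008]
orientation: [-1.571, -0.008, 0.008]
contact_force: [0.7, 1.2, 1.2]
gripper_width: -0.002
t 16.7 pos [668.2   9.6 100.8] th 0.01 travel [-1.2 -2.2  0. ] yaw 0.0 F [ 0.81 -0.51  0.18]
```

View pics/v6.png

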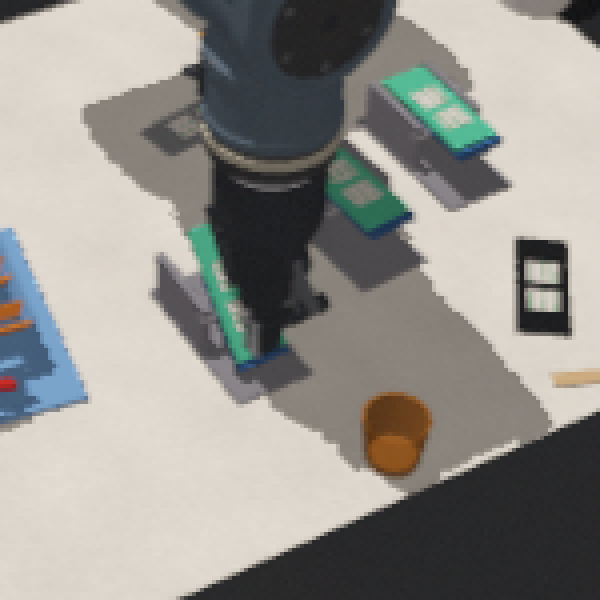

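```bash
python3 -m pendant '[{"travel":[0,1.5,0],"yaw":0},{"travel":[0,0,0],"yaw":0}]'; python3 -m pendant '[{"travel":[0,1.5,0],"yaw":0},{"travel":[0,0,0],"yaw":0}]';python3 -m pendant '[{"travel":[0,1.5,0],"yaw":0},{"travel":[0,0,0],"yaw":0}]'
```

```text
time: 16.95
ee_pos: [0.6683, 0.0095, 0.0993]
orientation: [-1.571, -0.008, 0.008]
contact_force: [0.8, -0.1, 0.5]
gripper_width: 0.0
time: 17.2
ee_pos: [0.6682, 0.0096, 0.0978]
orientation: [-1.571, -0.008, 0.008]
contact_force: [1.0, -0.3, 0.0]
gripper_width: 0.001
time: 17.45
ee_pos: [0.6682, 0.0096, 0.0963]
orientation: [-1.571, -0.008, 0.008]
contact_force: [0.7, -0.1, 1.0]
gripper_width: 0.001
```

```bash
python3 -m pendant '[{"travel":[0,2,0],"yaw":0},{"travel":[0,0,0],"yaw":0}]'; python3 -m pendant '[{"travel":[0,2,0],"yaw":0},{"travel":[0,0,0],"yaw":0}]'
python3 - <<'E'
from h import *
p,d=get_image("scene");ci=camera_info("scene");W=cloud(p,d,ci);H,S,V=hue(p)
m=(H>65)&(H<95)&(S>90)&(abs(W[...,1]-.01)<.06)&(W[...,0]>.5);q=W[m]
from numpy.linalg import svd
c=q.mean(0);n=svd(q-c)[2];print(len(q),q[:,2].max(),q[:,0].min(),n.round(3), "tilt",np.arccos(abs(n[2,2])))
E
```

```text
time: 17.7
ee_pos: [0.6681, 0.0095, 0.0942]
orientation: [-1.571, -0.008, 0.008]
contact_force: [-0.2, -0.7, 0.5]
gripper_width: 0.002
time: 17.95
ee_pos: [0.6685, 0.0095, 0.0925]
orientation: [-1.571, -0.008, 0.007]
contact_force: [2.1, 0.0, 1.8]
gripper_width: 0.002
130 0.1895614039095984 0.6032668036679781 [[-0.524  0.014  0.852]
 [ 0.805  0.334  0.49 ]
 [-0.277  0.943 -0.186]] tilt 1.3836935435385151
```

```bash
python3 -m pendant '[{"travel":[0,-20,0],"yaw":0},{"travel":[0,-35,0],"yaw":0},{"travel":[0,-35,0],"yaw":0},{"travel":[-20,-35,0],"yaw":0},{"travel":[-31,0,0],"yaw":0},{"travel":[0,0,0],"yaw":0}]' 60
python3 - <<'E'
from h import *
p,d=get_image("scene");ci=camera_info("scene");W=cloud(p,d,ci);H,S,V=hue(p)
m=(H>65)&(H<95)&(S>90)&(abs(W[...,1]-.01)<.06)&(W[...,0]>.5)&(W[...,2]<.11);q=W[m]
c=q.mean(0);n=np.linalg.svd(q-c)[2];print(len(q),q[:,2].max(),q[:,0].min(),q[:,0].max(),q[:,1].mean(),n.round(3), "tilt",np.arccos(abs(n[2,2])))
E
python3 go.py 617.7 9.2 142 0.01
```

```text
time: 18.75
ee_pos: [0.6157, 0.009, 0.2179]
orientation: [-1.571, -0.007, 0.008]
contact_force: [-1.4, 0.3, -0.1]
gripper_width: 0.699
312 0.09404676336941964 0.6015759068101266 0.6652701824696466 0.008365181076619176 [[ 0.617  0.    -0.787]
 [ 0.039 -0.999  0.03 ]
 [ 0.786  0.049  0.617]] tilt 0.9063227654266653
t 18.8 pos [616.6   9.  217.6] th 0.01 travel [ 1.1 75.6  0.2] yaw -0.0 F [-0.21 -0.35 -0.87]
```

```bash
python3 -m pendant '[{"travel":[1,30,0],"yaw":0},{"travel":[0,25,0],"yaw":0},{"travel":[0,20,0],"yaw":0},{"travel":[0,0,0],"yaw":0}]'; python3 -m pendant '[{"travel":[0,0,0],"yaw":0},{"travel":[0,0,0],"yaw":0},{"travel":[0,0,0],"yaw":0},{"travel":[0,0,0],"yaw":0}]' 30
python3 -m pendant '[{"travel":[5,0.5,0],"yaw":0},{"travel":[5,1,0],"yaw":0},{"travel":[5,1,0],"yaw":0},{"travel":[5,1.5,0],"yaw":0},{"travel":[0,0,0],"yaw":0}]'
```

```text
time: 19.3
ee_pos: [0.6178, 0.009, 0.1407]
orientation: [-1.571, -0.005, 0.01]
contact_force: [0.5, 0.7, -0.5]
gripper_width: 0.702
time: 19.8
ee_pos: [0.6184, 0.0091, 0.1427]
orientation: [-1.571, -0.008, 0.008]
contact_force: [-0.7, -0.1, 0.3]
gripper_width: 0.351
time: 20.42
ee_pos: [0.6385, 0.0092, 0.138]
orientation: [-1.571, -0.008, 0.008]
contact_force: [0.1, 0.0, -0.4]
gripper_width: 0.352
```

```bash
python3 -m pendant '[{"travel":[5,-4,0],"yaw":0},{"travel":[5,-4,0],"yaw":0},{"travel":[5,-4,0],"yaw":0},{"travel":[5,-3,0],"yaw":0},{"travel":[5,-3,0],"yaw":0},{"travel":[0,0,0],"yaw":0}]'
python3 - <<'E'
from h import *
p,d=get_image("scene");cv2.imwrite('pics/v7.png',cv2.resize(p[150:300,280:430,::-1],None,fx=4,fy=4,interpolation=3))
E
```

```text
time: 21.18
ee_pos: [0.6637, 0.0095, 0.1565]
orientation: [-1.571, -0.008, 0.008]
contact_force: [-0.5, -1.0, 0.2]
gripper_width: 0.357
```

View pics/v7.png

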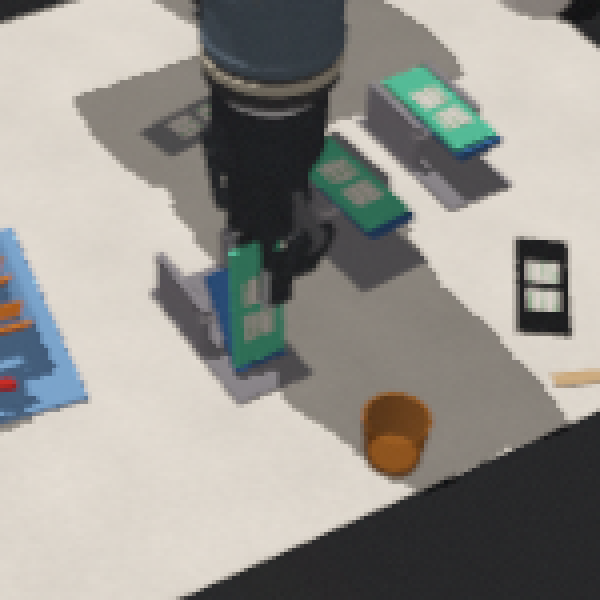

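```bash
python3 -m pendant '[{"travel":[0,0,0],"yaw":0},{"travel":[0,0,0],"yaw":0},{"travel":[0,0,0],"yaw":0},{"travel":[0,0,0],"yaw":0},{"travel":[0,0,0],"yaw":0}]' 0; python3 -m pendant '[{"travel":[0,-10,0],"yaw":0},{"travel":[0,-20,0],"yaw":0},{"travel":[0,-30,0],"yaw":0},{"travel":[0,-30,0],"yaw":0},{"travel":[0,-10,0],"yaw":0},{"travel":[0,0,0],"yaw":0}]'
cat > held.py <<'E'
from h import *
from scipy.spatial.transform import Rotation as R
s=sense();p,d=get_image("scene");ci=camera_info("scene");W=cloud(p,d,ci);H,S,V=hue(p)
T=s["ee_pos"];m=(H>65)&(H<95)&(S>60)&(abs(W[...,1]-T[1])<.05)&(abs(W[...,0]-T[0])<.06)&(W[...,2]<T[2])&(W[...,2]>T[2]-.16);q=W[m]
A=R.from_rotvec(s["orientation"]).as_matrix();l=(q-T)@A*1000
n=np.linalg.svd(l-l.mean(0))[2];print(len(q),"tool-frame min",l.min(0).round(1),"max",l.max(0).round(1),"median",np.median(l,0).round(1),"normal",n[2].round(3),"long",n[0].round(3))
cv2.imwrite("pics/held.png",p[...,::-1])
E
python3 held.py; python3 bar.py top scene
```

```text
time: 21.85
ee_pos: [0.6631, 0.0095, 0.1564]
orientation: [-1.571, -0.008, 0.008]
contact_force: [-1.6, -0.4, 0.3]
gripper_width: 0.046
time: 22.6
ee_pos: [0.6636, 0.0095, 0.2566]
orientation: [-1.571, -0.009, 0.007]
contact_force: [0.2, 1.1, -1.5]
gripper_width: 0.047
213 tool-frame min [ -3.9  22.1 -21.3] max [ 34.4 143.1  20.2] median [ 1.2 99.7 -6.9] normal [-0.997 -0.054  0.056] long [ 0.048 -0.994 -0.1  ]
top 271 bar zmax 0.07 (array([ 518.9, -234.3]), array([ 57.8, 190. ]), -0.024) [ 0.518 -0.247  0.061]
  base 661 (array([ 535.2, -167.1]), array([ 92.1, 182.1]), 0.003)
  orange mean [ 0.5344 -0.152   0.0537] 139
scene 249 bar zmax 0.066 (array([ 522.1, -226.2]), array([ 67.6, 193.2]), -0.084) [ 0.53  -0.244  0.059]
  base 829 (array([ 531. , -150.9]), array([108.7, 194.3]), -0.143)
  orange mean [ 0.5299 -0.1504  0.0526] 195
```

```bash
cat > rack.py <<'E'
import sys
from h import *
P=[]
for n in sys.argv[1:]:
    p,d=get_image(n);ci=camera_info(n);W=cloud(p,d,ci);H,S,V=hue(p)
    o=(H>8)&(H<20)&(S>150)&(W[...,0]>.38)&(W[...,0]<.68)&(W[...,1]>-.33)&(W[...,1]<-.02)&(W[...,2]>.035)
    cs=[W[m][:,:2].mean(0)*1000 for m in comps(o,5)]
    print(n,"lips",[(c.round(1).tolist(),int(m.sum()),rect(W[m])[1].tolist()) for c,m in zip(cs,comps(o,5))])
    b=(H>98)&(H<118)&(S>60)&(V>40)&(W[...,0]>.38)&(W[...,0]<.68)&(W[...,1]>-.33)&(W[...,1]<-.02)&(W[...,2]<.012)
    b=cv2.morphologyEx(b.astype(np.uint8),cv2.MORPH_OPEN,np.ones((3,3)))>0
    q=W[o];print("  base",rect(W[b]),"orange rect",rect(q),"mean",q.mean(0)[:2].round(4))
    cv2.imwrite(f"pics/rack_{n}.png",p[...,::-1])
E
python3 rack.py top scene; python3 -c "
import cv2,numpy as np;a=cv2.imread('pics/rack_top.png');b=cv2.imread('pics/rack_scene.png')
cv2.imwrite('pics/v8.png',cv2.resize(np.hstack([a[160:280,320:440],b[160:280,230:350]]),None,fx=3.3,fy=3.3,interpolation=3))"
```

```text
top lips [([586.2, -157.5], 29, [5.5, 45.6]), ([568.2, -156.5], 20, [5.7, 42.1]), ([538.7, -151.0], 32, [6.6, 45.1]), ([521.1, -149.9], 20, [4.0, 42.8]), ([490.8, -148.8], 26, [5.3, 36.6]), ([474.0, -145.6], 14, [4.2, 30.2])]
  base (array([ 535.3, -156.9]), array([ 94.7, 177. ]), -0.135) orange rect (array([ 531. , -150.2]), array([ 45.6, 117.6]), -0.132) mean [ 0.5349 -0.152 ]
scene lips [([474.0, -142.0], 41, [11.0, 46.1]), ([493.8, -144.9], 19, [6.5, 41.8]), ([521.5, -149.6], 45, [8.9, 43.3]), ([540.4, -152.9], 22, [5.9, 43.6]), ([569.2, -155.6], 48, [9.4, 44.1]), ([588.5, -157.7], 21, [6.9, 42.5])]
  base (array([ 530.3, -150.8]), array([107.9, 194.6]), -0.143) orange rect (array([ 531. , -149.6]), array([ 46.1, 124.3]), -0.148) mean [ 0.5299 -0.1503]
```

View pics/v8.png

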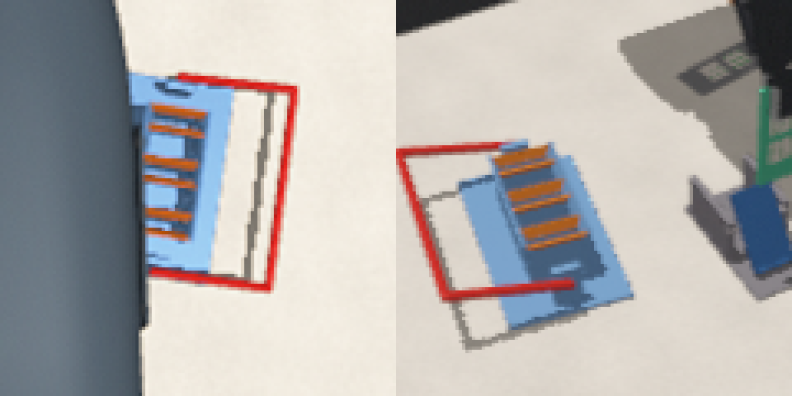

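```bash
python3 -m pendant '[{"travel":[0,0,0],"yaw":0.147}]'; python3 go.py 578 -157.2 215 -0.137
```

```text
time: 22.98
ee_pos: [0.6631, 0.0095, 0.2556]
orientation: [-1.568, 0.11, -0.109]
contact_force: [-0.5, -0.4, -0.0]
gripper_width: 0.049
t 22.98 pos [663.1   9.5 255.6] th -0.1395 travel [ -61.    40.7 -176.9] yaw -0.0025 F [-0.5  -0.39 -0.04]
```

```bash
python3 -m pendant '[{"travel":[-10,0,-29],"yaw":0},{"travel":[-10,0,-30],"yaw":0},{"travel":[-10,0,-30],"yaw":0},{"travel":[-10,0,-30],"yaw":0},{"travel":[-11,0,-30],"yaw":0},{"travel":[-10,0,-28],"yaw":0},{"travel":[0,20,0],"yaw":0},{"travel":[0,15,0],"yaw":0},{"travel":[0,0,0],"yaw":0}]'; python3 held.py;python3 rack.py scene;python3 go.py 578 -157.2 149 -0.137;  python3 -c "
import cv2;b=cv2.imread('pics/rack_scene.png')
cv2.imwrite('pics/v9.png',cv2.resize(b[130:280,220:370],None,fx=4,fy=4,interpolation=3))"
```

```text
time: 24.1
ee_pos: [0.5781, -0.157, 0.22]
orientation: [-1.568, 0.109, -0.105]
contact_force: [-0.5, -0.7, -0.9]
gripper_width: 0.045
214 tool-frame min [-19.6  17.8 -19.8] max [ 38.7 157.8  25.7] median [  1.3 101.8  -2. ] normal [-0.999 -0.043  0.005] long [ 0.042 -0.998 -0.048]
scene lips [([472.9, -152.9], 21, [9.4, 19.8]), ([491.1, -158.5], 7, [3.5, 15.2]), ([523.6, -166.2], 14, [11.6, 58.4]), ([569.0, -155.6], 46, [8.7, 44.5]), ([588.2, -160.2], 16, [9.5, 40.6])]
  base (array([ 531.4, -150. ]), array([110.6, 193.2]), -0.134) orange rect (array([ 530.3, -150.7]), array([ 44.5, 124.1]), -0.127) mean [ 0.5411 -0.1579]
t 24.2 pos [ 578.8 -157.2  221.6] th -0.1365 travel [-0.8 72.6 -0.1] yaw 0.0005 F [-0.05  0.1  -0.16]
```

View pics/v9.png

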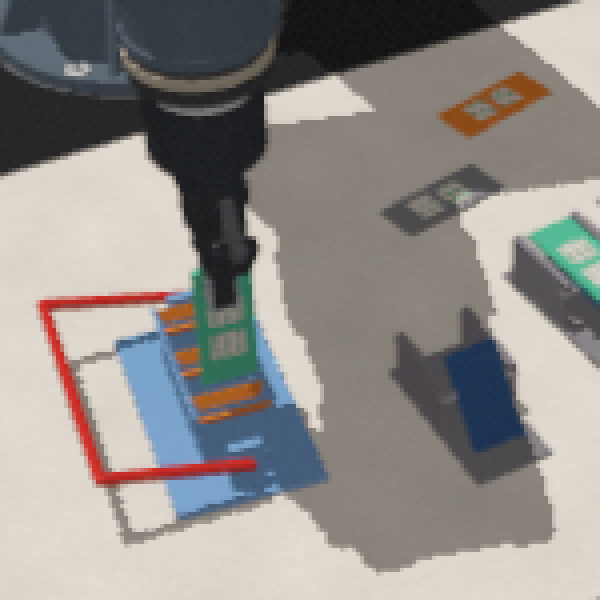

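```bash
python3 -m pendant '[{"travel":[-0.8,10,0],"yaw":0},{"travel":[0,8,0],"yaw":0},{"travel":[0,5,0],"yaw":0},{"travel":[0,5,0],"yaw":0},{"travel":[0,5,0],"yaw":0},{"travel":[0,0,0],"yaw":0}]'; python3 -m pendant '[{"travel":[0,8,0],"yaw":0},{"travel":[0,8,0],"yaw":0},{"travel":[0,0,0],"yaw":0}]'; python3 go.py 578 -157.2 149 -0.137
```

```text
time: 24.95
ee_pos: [0.5777, -0.1574, 0.188]
orientation: [-1.568, 0.108, -0.107]
contact_force: [-1.1, 0.0, -0.4]
gripper_width: 0.047
time: 25.32
ee_pos: [0.5774, -0.1573, 0.1715]
orientation: [-1.568, 0.109, -0.106]
contact_force: [0.7, 0.3, -0.3]
gripper_width: 0.048
t 25.32 pos [ 577.4 -157.3  171.5] th -0.137 travel [ 0.6 22.5  0.2] yaw -0.0 F [ 0.72  0.31 -0.31]
```

Bottom is at about 28 mm with no contact force, so it is inside the slot. Continue slowly.

```bash
python3 -m pendant '[{"travel":[0,6,0],"yaw":0},{"travel":[0,6,0],"yaw":0},{"travel":[0,5,0],"yaw":0},{"travel":[0,0,0],"yaw":0}]'; python3 -m pendant '[{"travel":[0,2,0],"yaw":0},{"travel":[0,2,0],"yaw":0},{"travel":[0,0,0],"yaw":0}]'; python3 -m pendant '[{"travel":[0,1.5,0],"yaw":0},{"travel":[0,0,0],"yaw":0}]'
```

```text
time: 25.82
ee_pos: [0.5777, -0.1574, 0.1549]
orientation: [-1.568, 0.108, -0.107]
contact_force: [-1.1, 0.1, -0.3]
gripper_width: 0.049
time: 26.2
ee_pos: [0.5778, -0.1574, 0.1513]
orientation: [-1.568, 0.108, -0.107]
contact_force: [-0.4, 0.1, -0.6]
gripper_width: 0.046
time: 26.45
ee_pos: [0.5778, -0.1574, 0.1498]
orientation: [-1.568, 0.108, -0.107]
contact_force: [0.4, -0.6, -0.9]
gripper_width: 0.05
```

```bash
python3 -m pendant '[{"travel":[0,1.5,0],"yaw":0},{"travel":[0,0,0],"yaw":0}]'; python3 -m pendant '[{"travel":[0,1.5,0],"yaw":0},{"travel":[0,0,0],"yaw":0}]'; python3 -m pendant '[{"travel":[0,1.5,0],"yaw":0},{"travel":[0,0,0],"yaw":0}]'
```

```text
time: 26.7
ee_pos: [0.5778, -0.1574, 0.1483]
orientation: [-1.568, 0.108, -0.107]
contact_force: [0.1, 0.4, -1.1]
gripper_width: 0.047
time: 26.95
ee_pos: [0.5782, -0.1575, 0.148]
orientation: [-1.568, 0.106, -0.109]
contact_force: [-3.6, 0.3, 13.4]
gripper_width: 0.048
time: 27.2
ee_pos: [0.5786, -0.1576, 0.1479]
orientation: [-1.569, 0.105, -0.11]
contact_force: [-7.5, 2.6, 32.4]
gripper_width: 0.052
```

```bash
python3 -m pendant '[{"travel":[0,-3,0],"yaw":0},{"travel":[0,0,0],"yaw":0},{"travel":[0,0,0],"yaw":0}]' 20;python3 -m pendant '[{"travel":[0,-20,0],"yaw":0},{"travel":[0,-30,0],"yaw":0},{"travel":[0,-40,0],"yaw":0},{"travel":[0,0,0],"yaw":-0.18},{"travel":[0,0,0],"yaw":-0.037}]' 20; python3 go.py 610.4 147.5 240 0.08; cat > top.py <<'E'
from h import *
p,d=get_image("scene");ci=camera_info("scene");W=cloud(p,d,ci);H,S,V=hue(p)
m=(H>65)&(H<95)&(S>60)&(W[...,1]<-.08)&(W[...,1]>-.25)&(W[...,0]>.4)&(W[...,2]<.15)
for c in comps(m,10): q=W[c];print("chamber px",c.sum(),"top z",np.percentile(q[:,2],97).round(4),"mean",q.mean(0).round(3))
E
python3 top.py
```

```text
time: 27.58
ee_pos: [0.5778, -0.1574, 0.1481]
orientation: [-1.568, 0.108, -0.107]
contact_force: [-0.4, 0.2, -0.3]
gripper_width: 0.234
time: 28.2
ee_pos: [0.5779, -0.1574, 0.2383]
orientation: [-1.57, -0.064, 0.064]
contact_force: [-0.3, 0.3, -1.2]
gripper_width: 0.235
t 28.2 pos [ 577.9 -157.4  238.3] th 0.0811 travel [ 57.1  -1.7 301.3] yaw 0.0011 F [-0.32  0.27 -1.23]
chamber px 156 top z 0.1063 mean [ 0.581 -0.158  0.085]
```

```bash
python3 -m pendant '[{"travel":[7,0,37],"yaw":0},{"travel":[7,0,38],"yaw":0},{"travel":[7,0,38],"yaw":0},{"travel":[7,0,38],"yaw":0},{"travel":[7,0,38],"yaw":0},{"travel":[7,0,38],"yaw":0},{"travel":[7,0,38],"yaw":0},{"travel":[7,0,36],"yaw":0},{"travel":[0,30,0],"yaw":0},{"travel":[0,30,0],"yaw":0}]' 0; python3 -m pendant '[{"travel":[0,30,0],"yaw":0},{"travel":[0,8,0],"yaw":0},{"travel":[0,8,0],"yaw":0},{"travel":[0,0,0],"yaw":0}]';python3 go.py 610.4 147.9 93 0.08
```

```text
time: 29.5
ee_pos: [0.6093, 0.1477, 0.1768]
orientation: [-1.57, -0.06, 0.061]
contact_force: [0.0, -0.6, -0.7]
gripper_width: -0.002
time: 30.0
ee_pos: [0.6098, 0.1471, 0.1327]
orientation: [-1.57, -0.062, 0.062]
contact_force: [-0.1, 0.5, 0.3]
gripper_width: 0.001
t 30.0 pos [609.8 147.1 132.7] th 0.0793 travel [ 0.7 39.7  0.7] yaw -0.0007 F [-0.1   0.49  0.3 ]
```

```bash
python3 -m pendant '[{"travel":[0,5,0.5],"yaw":0},{"travel":[0,5,0],"yaw":0},{"travel":[0,5,0],"yaw":0},{"travel":[0,5,0],"yaw":0},{"travel":[0,5,0],"yaw":0},{"travel":[0,5,0],"yaw":0},{"travel":[0,4,0],"yaw":0},{"travel":[0,0,0],"yaw":0}]'; python3 -m pendant '[{"travel":[0,3,0],"yaw":0},{"travel":[0,2,0],"yaw":0},{"travel":[0,0,0],"yaw":0}]';python3 -m pendant '[{"travel":[0,2,0],"yaw":0},{"travel":[0,0,0],"yaw":0}]'
```

```text
time: 31.0
ee_pos: [0.6093, 0.1475, 0.0979]
orientation: [-1.57, -0.062, 0.064]
contact_force: [-0.1, -0.2, -0.2]
gripper_width: -0.001
time: 31.38
ee_pos: [0.6105, 0.1478, 0.0941]
orientation: [-1.57, -0.065, 0.061]
contact_force: [3.8, 1.3, 4.8]
gripper_width: 0.002
time: 31.62
ee_pos: [0.6111, 0.1479, 0.0928]
orientation: [-1.569, -0.066, 0.06]
contact_force: [4.8, 0.3, 9.6]
gripper_width: -0.001
```

```bash
python3 -m pendant '[{"travel":[0,-20,0],"yaw":0},{"travel":[0,-35,0],"yaw":0},{"travel":[0,-35,0],"yaw":0},{"travel":[-20,-35,0],"yaw":0},{"travel":[-29,0,0],"yaw":0},{"travel":[0,0,0],"yaw":0}]' 60
cat > tilt.py <<'E'
import sys
from h import *
y0=float(sys.argv[1])/1000
p,d=get_image("scene");ci=camera_info("scene");W=cloud(p,d,ci);H,S,V=hue(p)
m=(H>65)&(H<95)&(S>90)&(abs(W[...,1]-y0)<.04)&(W[...,0]>.4)&(W[...,2]<.11)&(W[...,2]>.02);q=W[m]
c=q.mean(0);n=np.linalg.svd(q-c)[2];print(len(q),q[:,2].max().round(3),q[:,0].min().round(3),q[:,0].max().round(3),"ymean",q[:,1].mean().round(4),n[0].round(3),"yawest",np.arctan(n[0,1]/n[0,0]).round(3),"tilt",np.arccos(abs(n[2,2])).round(3))
E
python3 tilt.py 144
python3 go.py 561.4 144 142 0.08
```

```text
time: 32.38
ee_pos: [0.5595, 0.1436, 0.2169]
orientation: [-1.57, -0.063, 0.063]
contact_force: [1.1, 0.1, 0.5]
gripper_width: 0.698
232 0.094 0.544 0.607 ymean 0.1422 [ 0.622  0.013 -0.783] yawest 0.02 tilt 0.904
t 32.42 pos [560.4 143.7 216.7] th 0.0802 travel [ 1.  74.7  0.2] yaw 0.0002 F [ 0.31 -0.16  0.06]
```

```bash
python3 -m pendant '[{"travel":[1,30,0],"yaw":0},{"travel":[0,25,0],"yaw":0},{"travel":[0,20,0],"yaw":0},{"travel":[0,0,0],"yaw":0}]'; python3 -m pendant '[{"travel":[0,0,0],"yaw":0},{"travel":[0,0,0],"yaw":0},{"travel":[0,0,0],"yaw":0},{"travel":[0,0,0],"yaw":0}]' 30
python3 -m pendant '[{"travel":[5,2,0],"yaw":0},{"travel":[5,2,0],"yaw":0},{"travel":[5,0,0],"yaw":0},{"travel":[5,0,0],"yaw":0},{"travel":[5,-4,0],"yaw":0},{"travel":[5,-4,0],"yaw":0},{"travel":[5,-4,0],"yaw":0},{"travel":[5,-3,0],"yaw":0},{"travel":[5,-3,0],"yaw":0},{"travel":[0,0,0],"yaw":0}]'
python3 -m pendant '[{"travel":[0,0,0],"yaw":0},{"travel":[0,0,0],"yaw":0},{"travel":[0,0,0],"yaw":0},{"travel":[0,0,0],"yaw":0},{"travel":[0,0,0],"yaw":0}]' 0
```

```text
time: 32.92
ee_pos: [0.5614, 0.1436, 0.1397]
orientation: [-1.571, -0.06, 0.065]
contact_force: [0.8, -0.9, -0.6]
gripper_width: 0.703
time: 33.42
ee_pos: [0.5618, 0.1438, 0.1417]
orientation: [-1.57, -0.063, 0.063]
contact_force: [-0.0, 0.3, -0.4]
gripper_width: 0.356
time: 34.67
ee_pos: [0.6071, 0.1474, 0.1556]
orientation: [-1.57, -0.063, 0.062]
contact_force: [-0.0, -0.6, -0.4]
gripper_width: 0.352
time: 35.3
ee_pos: [0.6065, 0.1474, 0.1554]
orientation: [-1.57, -0.063, 0.063]
contact_force: [-1.2, -0.0, -0.2]
gripper_width: 0.046
```

```bash
python3 -m pendant '[{"travel":[0,-10,0],"yaw":0},{"travel":[0,-20,0],"yaw":0},{"travel":[0,-30,0],"yaw":0},{"travel":[0,-30,0],"yaw":0},{"travel":[0,-14,0],"yaw":0},{"travel":[0,0,0],"yaw":0.18},{"travel":[0,0,0],"yaw":0.037},{"travel":[0,0,0],"yaw":0}]'; python3 held.py; python3 rack.py scene top; python3 go.py 530.5 -150.8 260 -0.137
```

```text
time: 36.3
ee_pos: [0.6065, 0.1474, 0.259]
orientation: [-1.568, 0.106, -0.105]
contact_force: [-0.5, 0.2, -0.1]
gripper_width: 0.05
196 tool-frame min [ -3.2  22.8 -23.6] max [ 32.3 142.2  20.3] median [ 1.1 98.9 -5.1] normal [ 0.999  0.031 -0.011] long [-0.03   0.996  0.081]
scene lips [([474.2, -142.2], 42, [9.6, 45.7]), ([493.7, -144.8], 19, [7.1, 42.7]), ([519.5, -164.1], 15, [9.3, 15.5]), ([539.9, -169.2], 6, [4.4, 9.6]), ([588.2, -157.5], 21, [5.7, 42.0])]
  base (array([ 531.1, -151. ]), array([108.1, 192.3]), -0.147) orange rect (array([ 530.3, -150.8]), array([ 45.6, 123. ]), -0.154) mean [ 0.5141 -0.1509]
top lips [([568.8, -156.9], 21, [6.8, 42.8]), ([538.9, -151.1], 32, [5.2, 45.9]), ([521.3, -148.8], 21, [5.4, 46.4]), ([491.4, -144.6], 32, [5.8, 45.5]), ([474.8, -141.0], 18, [3.4, 41.8])]
  base (array([ 530.6, -149.9]), array([108.7, 187.8]), -0.135) orange rect (array([ 529.8, -149.7]), array([ 46.8, 114.9]), -0.126) mean [ 0.5205 -0.1483]
t 36.45 pos [606.5 147.3 259.2] th -0.1349 travel [ -35.2   -0.8 -305.7] yaw 0.0021 F [-0.89 -0.05 -1.46]
```

```bash
python3 -m pendant '[{"travel":[-4,0,-38],"yaw":0},{"travel":[-4,0,-38],"yaw":0},{"travel":[-4,0,-38],"yaw":0},{"travel":[-4,0,-38],"yaw":0},{"travel":[-5,0,-38],"yaw":0},{"travel":[-5,0,-38],"yaw":0},{"travel":[-5,0,-38],"yaw":0},{"travel":[-4,0,-38],"yaw":0},{"travel":[0,0,-2],"yaw":0.002},{"travel":[0,0,0],"yaw":0}]'; python3 rack.py scene;python3 go.py 530.4 -150.7 149 -0.137
```

```text
time: 37.7
ee_pos: [0.5302, -0.1508, 0.2594]
orientation: [-1.568, 0.109, -0.109]
contact_force: [0.5, 0.3, -0.2]
gripper_width: 0.046
scene lips [([474.4, -142.3], 42, [9.1, 45.8]), ([493.4, -144.7], 19, [9.3, 40.9]), ([520.1, -164.2], 15, [5.2, 17.3]), ([536.6, -168.0], 6, [1.7, 9.7]), ([588.4, -157.6], 21, [7.1, 42.5])]
  base (array([ 531.7, -150.2]), array([110. , 191.8]), -0.142) orange rect (array([ 530.7, -150.8]), array([ 45.8, 123. ]), -0.156) mean [ 0.514  -0.1509]
t 37.75 pos [ 530.3 -150.4  259.4] th -0.138 travel [ 1.000e-01  1.104e+02 -3.000e-01] yaw -0.001 F [-0.65 -0.51 -0.77]
```

```bash
python3 -m pendant '[{"travel":[0,25,0],"yaw":0},{"travel":[0,20,0],"yaw":0},{"travel":[0,8,0],"yaw":0},{"travel":[0,6,0],"yaw":0},{"travel":[0,6,0],"yaw":0},{"travel":[0,6,0],"yaw":0},{"travel":[0,0,0],"yaw":0}]';python3 -m pendant '[{"travel":[0,8,0],"yaw":0},{"travel":[0,8,0],"yaw":0},{"travel":[0,0,0],"yaw":0}]'; python3 -m pendant '[{"travel":[0,8,0],"yaw":0},{"travel":[0,7,0],"yaw":0},{"travel":[0,4,0],"yaw":0},{"travel":[0,0,0],"yaw":0}]'
```

```text
time: 38.62
ee_pos: [0.53, -0.151, 0.1881]
orientation: [-1.568, 0.11, -0.109]
contact_force: [0.3, 0.5, 0.1]
gripper_width: 0.047
time: 39.0
ee_pos: [0.5297, -0.1509, 0.1716]
orientation: [-1.568, 0.11, -0.108]
contact_force: [-0.2, -0.6, -0.3]
gripper_width: 0.048
time: 39.5
ee_pos: [0.53, -0.1509, 0.1531]
orientation: [-1.568, 0.11, -0.109]
contact_force: [0.4, 0.4, -0.3]
gripper_width: 0.046
```

```bash
python3 -m pendant '[{"travel":[0,1.5,0],"yaw":0},{"travel":[0,1.5,0],"yaw":0},{"travel":[0,0,0],"yaw":0}]'; python3 -m pendant '[{"travel":[0,1.5,0],"yaw":0},{"travel":[0,0,0],"yaw":0}]'
```

```text
time: 39.88
ee_pos: [0.5301, -0.151, 0.1503]
orientation: [-1.568, 0.109, -0.109]
contact_force: [-0.2, 0.0, 0.6]
gripper_width: 0.05
time: 40.12
ee_pos: [0.5301, -0.151, 0.1488]
orientation: [-1.568, 0.109, -0.109]
contact_force: [0.1, -0.3, -0.1]
gripper_width: 0.047
```

```bash
python3 -m pendant '[{"travel":[0,1,0],"yaw":0},{"travel":[0,0,0],"yaw":0}]'; python3 -m pendant '[{"travel":[0,1,0],"yaw":0},{"travel":[0,0,0],"yaw":0}]';python3 -m pendant '[{"travel":[0,1,0],"yaw":0},{"travel":[0,0,0],"yaw":0}]'
```

```text
time: 40.38
ee_pos: [0.5301, -0.151, 0.1478]
orientation: [-1.568, 0.109, -0.109]
contact_force: [1.2, -0.2, -1.2]
gripper_width: 0.047
time: 40.62
ee_pos: [0.5302, -0.151, 0.147]
orientation: [-1.568, 0.109, -0.109]
contact_force: [0.5, 0.0, 0.7]
gripper_width: 0.053
time: 40.88
ee_pos: [0.5306, -0.1511, 0.1469]
orientation: [-1.568, 0.108, -0.11]
contact_force: [-4.7, 1.1, 15.3]
gripper_width: 0.045
```

```bash
python3 -m pendant '[{"travel":[0,-2,0],"yaw":0},{"travel":[0,0,0],"yaw":0},{"travel":[0,0,0],"yaw":0}]' 20;python3 -m pendant '[{"travel":[0,-20,0],"yaw":0},{"travel":[0,-30,0],"yaw":0},{"travel":[0,-40,0],"yaw":0},{"travel":[0,0,0],"yaw":-0.157}]' 20; python3 top.py; python3 - <<'E'
from h import *
for n in("top","scene"):
    p,d=get_image(n);ci=camera_info(n);W=cloud(p,d,ci);H,S,V=hue(p)
    g=(H>65)&(H<95)&(S>90)&(W[...,1]>.2)&(W[...,1]<.32)&(W[...,0]>.44)&(W[...,2]>.04)
    g=cv2.morphologyEx(g.astype(np.uint8),cv2.MORPH_CLOSE,np.ones((5,5)))>0
    P=plane(px(g),.051,ci)[:,:2];c=P.mean(0);v=np.linalg.svd(P-c)[2][0];print(n,g.sum(),c.round(4),np.arctan(v[1]/v[0]).round(3),rect(P))
E
python3 go.py 567.7 258.5 240 0.02
```

```text
time: 41.25
ee_pos: [0.5301, -0.151, 0.1477]
orientation: [-1.568, 0.109, -0.109]
contact_force: [-0.6, 0.2, -0.7]
gripper_width: 0.235
time: 41.75
ee_pos: [0.5313, -0.1513, 0.2407]
orientation: [-1.572, -0.02, 0.013]
contact_force: [0.5, 1.4, -1.0]
gripper_width: 0.232
chamber px 298 top z 0.1062 mean [ 0.558 -0.155  0.087]
top 323 [0.52   0.2579] -0.033 (array([522.4, 259.2]), array([ 41.9, 100.3]), 0.036)
scene 214 [0.5268 0.2568] -0.012 (array([525.6, 256. ]), array([ 42.8, 102.3]), -0.033)
t 41.9 pos [ 530.  -150.9  237.7] th 0.0157 travel [ 44.1  -2.3 408.8] yaw -0.0043 F [0.53 0.09 0.21]
```

```bash
python3 -m pendant '[{"travel":[4,0,37],"yaw":0},{"travel":[4,0,40],"yaw":0},{"travel":[4,0,41],"yaw":0},{"travel":[4,0,41],"yaw":0},{"travel":[4,0,41],"yaw":0},{"travel":[4,0,41],"yaw":0},{"travel":[5,0,41],"yaw":0},{"travel":[5,0,41],"yaw":0},{"travel":[5,0,41],"yaw":0},{"travel":[4,0,40],"yaw":0.016}]' 0; python3 -m pendant '[{"travel":[0,30,4],"yaw":0},{"travel":[0,35,0],"yaw":0},{"travel":[0,30,0],"yaw":0},{"travel":[0,7,0],"yaw":0},{"travel":[0,0,0],"yaw":0}]';python3 go.py 568 257.6 93 0
```

```text
time: 43.15
ee_pos: [0.5656, 0.255, 0.237]
orientation: [-1.571, 0.003, -0.001]
contact_force: [0.9, 0.6, -0.2]
gripper_width: -0.0
time: 43.78
ee_pos: [0.5658, 0.2577, 0.136]
orientation: [-1.571, 0.0, 0.001]
contact_force: [0.2, 0.2, 1.0]
gripper_width: 0.0
t 43.77 pos [565.8 257.7 136. ] th 0.0004 travel [ 2.2 43.  -0.1] yaw 0.0004 F [0.2  0.22 0.96]
```

```bash
python3 -m pendant '[{"travel":[2,6,0],"yaw":0},{"travel":[0,5,0],"yaw":0},{"travel":[0,5,0],"yaw":0},{"travel":[0,5,0],"yaw":0},{"travel":[0,5,0],"yaw":0},{"travel":[0,5,0],"yaw":0},{"travel":[0,5,0],"yaw":0},{"travel":[0,0,0],"yaw":0}]'; python3 -m pendant '[{"travel":[0,3,0],"yaw":0},{"travel":[0,2,0],"yaw":0},{"travel":[0,0,0],"yaw":0}]';python3 -m pendant '[{"travel":[0,2,0],"yaw":0},{"travel":[0,0,0],"yaw":0}]'
```

```text
time: 44.78
ee_pos: [0.5675, 0.2576, 0.0993]
orientation: [-1.571, -0.001, 0.002]
contact_force: [1.0, -0.0, 0.6]
gripper_width: -0.001
time: 45.15
ee_pos: [0.568, 0.2578, 0.095]
orientation: [-1.571, -0.002, 0.001]
contact_force: [1.0, 0.0, 1.4]
gripper_width: 0.003
time: 45.4
ee_pos: [0.5686, 0.2579, 0.0936]
orientation: [-1.57, -0.003, 0.0]
contact_force: [3.7, -0.0, 7.1]
gripper_width: -0.004
```

Tipped to the stop. Back to the pinch position (rest x = -5).

```bash
python3 -m pendant '[{"travel":[0,-20,0],"yaw":0},{"travel":[0,-35,0],"yaw":0},{"travel":[0,-35,0],"yaw":0},{"travel":[-20,-35,0],"yaw":0},{"travel":[-29,0,0],"yaw":0},{"travel":[0,0,0],"yaw":0}]' 60
python3 tilt.py 257.6
python3 go.py 519 257.6 142 0
```

```text
time: 46.15
ee_pos: [0.5175, 0.2577, 0.2184]
orientation: [-1.571, -0.002, 0.002]
contact_force: [0.1, 0.1, -0.9]
gripper_width: 0.706
200 0.093 0.498 0.564 ymean 0.255 [ 0.62  -0.02  -0.784] yawest -0.033 tilt 0.904
t 46.2 pos [518.3 257.7 218.1] th 0.0026 travel [ 0.7 76.1 -0.1] yaw 0.0026 F [-0.   -0.    0.31]
```

```bash
python3 -m pendant '[{"travel":[-2,31,0],"yaw":0},{"travel":[0,25,0],"yaw":0},{"travel":[0,20,0],"yaw":0},{"travel":[0,0,0],"yaw":0}]'; python3 -m pendant '[{"travel":[0,0,0],"yaw":0},{"travel":[0,0,0],"yaw":0},{"travel":[0,0,0],"yaw":0},{"travel":[0,0,0],"yaw":0}]' 30
python3 -m pendant '[{"travel":[5,2,0],"yaw":0},{"travel":[5,2,0],"yaw":0},{"travel":[5,0,0],"yaw":0},{"travel":[5,0,0],"yaw":0},{"travel":[5,-4,0],"yaw":0},{"travel":[5,-4,0],"yaw":0},{"travel":[5,-4,0],"yaw":0},{"travel":[5,-3,0],"yaw":0},{"travel":[5.5,-3,0],"yaw":0},{"travel":[0,0,0],"yaw":0}]'
python3 -m pendant '[{"travel":[0,0,0],"yaw":0},{"travel":[0,0,0],"yaw":0},{"travel":[0,0,0],"yaw":0},{"travel":[0,0,0],"yaw":0},{"travel":[0,0,0],"yaw":0}]' 0
```

```text
time: 46.7
ee_pos: [0.5165, 0.2571, 0.1402]
orientation: [-1.572, 0.001, 0.004]
contact_force: [0.5, -0.3, -0.2]
gripper_width: 0.702
time: 47.2
ee_pos: [0.517, 0.2577, 0.1422]
orientation: [-1.571, -0.002, 0.001]
contact_force: [-0.9, -0.3, 0.6]
gripper_width: 0.347
time: 48.45
ee_pos: [0.5628, 0.2577, 0.1561]
orientation: [-1.571, -0.002, 0.001]
contact_force: [0.8, 0.0, -0.9]
gripper_width: 0.352
time: 49.08
ee_pos: [0.5626, 0.2578, 0.1561]
orientation: [-1.571, -0.002, 0.001]
contact_force: [4.2, 0.1, 1.7]
gripper_width: 0.046
```

```bash
python3 -m pendant '[{"travel":[0,-10,0],"yaw":0},{"travel":[0,-20,0],"yaw":0},{"travel":[0,-30,0],"yaw":0},{"travel":[0,-30,0],"yaw":0},{"travel":[0,-14,0],"yaw":0},{"travel":[0,0,0],"yaw":0.137},{"travel":[0,0,0],"yaw":0}]'; python3 held.py; python3 rack.py scene top; python3 go.py 482.9 -144 260 -0.137
```

```text
time: 49.95
ee_pos: [0.562, 0.2577, 0.2594]
orientation: [-1.569, 0.106, -0.105]
contact_force: [0.8, 0.3, -0.4]
gripper_width: 0.047
166 tool-frame min [ -3.7  22.3 -20.8] max [ 33.5 143.   20.6] median [ 1.1 98.4 -5.1] normal [ 0.999  0.037 -0.012] long [-0.036  0.999  0.036]
scene lips [([474.8, -125.5], 10, [4.7, 8.7]), ([592.3, -113.5], 9, [5.0, 21.1]), ([587.4, -138.8], 10, [3.6, 21.6])]
  base (array([ 535., -117.]), array([110.4, 189.6]), -0.152) orange rect (array([ 534.9, -117.5]), array([ 46.9, 120.5]), -0.166) mean [ 0.5472 -0.1269]
top lips [([588.4, -124.7], 28, [5.1, 43.0]), ([571.4, -123.3], 25, [5.6, 42.7]), ([523.7, -116.2], 23, [5.2, 45.5]), ([493.6, -111.7], 31, [5.4, 45.8]), ([476.6, -109.0], 18, [4.3, 42.5])]
  base (array([ 532.8, -116.5]), array([108.9, 187.3]), -0.145) orange rect (array([ 532.1, -116.7]), array([ 46.4, 118.6]), -0.128) mean [ 0.5339 -0.1166]
t 50.1 pos [562.1 257.7 259.4] th -0.1323 travel [-2.550e+01 -4.000e-01 -4.086e+02] yaw 0.0047 F [-1.16 -0.09 -1.19]
```

```bash
python3 -m pendant '[{"travel":[-3,0,-41],"yaw":0.005},{"travel":[-3,0,-41],"yaw":0},{"travel":[-3,0,-41],"yaw":0},{"travel":[-3,0,-41],"yaw":0},{"travel":[-3,0,-41],"yaw":0},{"travel":[-3,0,-41],"yaw":0},{"travel":[-4,0,-41],"yaw":0},{"travel":[-4,0,-41],"yaw":0},{"travel":[-2,0,-41],"yaw":0.003},{"travel":[0,0,0],"yaw":0}]'; python3 rack.py scene; python3 top.py; python3 go.py 485.2 -111.5 149 -0.14;  python3 -c "
import cv2;b=cv2.imread('pics/rack_scene.png')
cv2.imwrite('pics/v10.png',cv2.resize(b[130:280,220:370],None,fx=4,fy=4,interpolation=3))"
```

```text
time: 51.35
ee_pos: [0.4827, -0.1058, 0.2598]
orientation: [-1.568, 0.114, -0.113]
contact_force: [0.4, 0.6, -0.2]
gripper_width: 0.044
scene lips [([474.6, -125.5], 10, [4.5, 9.7]), ([591.0, -126.9], 21, [4.6, 46.9])]
  base (array([ 534.4, -116.7]), array([110.9, 192.7]), -0.15) orange rect (array([ 534.2, -117.3]), array([ 47.2, 119.4]), -0.172) mean [ 0.5502 -0.127 ]
chamber px 79 top z 0.1488 mean [ 0.485 -0.105  0.132]
chamber px 315 top z 0.106 mean [ 0.558 -0.124  0.086]
t 51.45 pos [ 483.2 -103.8  259.8] th -0.1427 travel [  3.1 110.8  -7.4] yaw -0.0027 F [-0.11  0.24 -1.47]
```

View pics/v10.png

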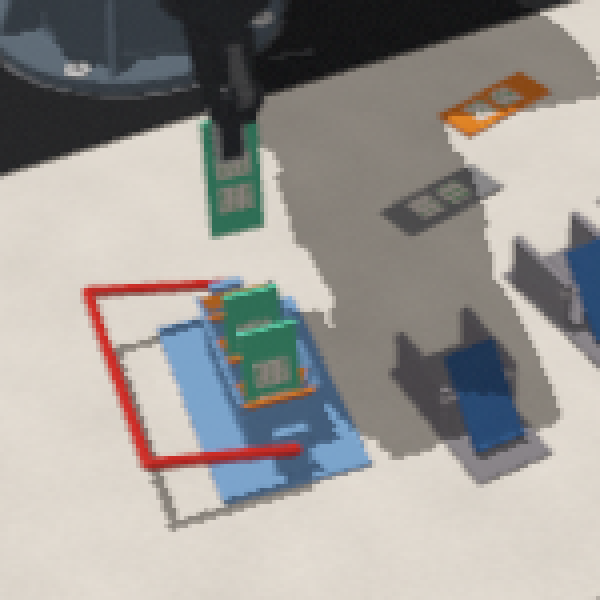

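```bash
python3 - <<'E'
from h import *
f=np.load("/tmp/l_top.npz");L=[("before",f["p"],f["d"])]
p,d=get_image("top");L.append(("now",p,d));ci=camera_info("top")
cv2.imwrite("pics/t2.png",p[...,::-1])
for n,p,d in L:
    W=cloud(p,d,ci);H,S,V=hue(p)
    r=((H<6)|(H>174))&(S>150)&(V>80)&(W[...,0]>.38)&(W[...,0]<.68)&(W[...,1]>-.38)&(W[...,1]<-.02)
    P=plane(px(r),.062,ci)[:,:2]*1000
    lo=P[:,0].min();hi=P[:,0].max();k=(P[:,0]>lo+18)&(P[:,0]<hi-45)
    Q=P[k];c=np.polyfit(Q[:,0],Q[:,1],1)
    for _ in range(5):
        e=Q[:,1]-np.polyval(c,Q[:,0]);Q2=Q[abs(e)<7];c=np.polyfit(Q2[:,0],Q2[:,1],1)
    print(n,len(P),len(Q2),"angle",np.arctan(c[0]).round(4),"y at x=520",np.polyval(c,520).round(1),"x range",lo.round(1),hi.round(1),"ymin",P[:,1].min().round(1))
    b=(H>98)&(H<118)&(S>60)&(V>40)&(W[...,0]>.38)&(W[...,0]<.68)&(W[...,1]>-.33)&(W[...,1]<-.02)&(W[...,2]<.012)
    # right (-y) edge of the base
    B=plane(px(b),.006,ci)[:,:2]*1000;xs=np.arange(465,600,4);ed=np.array([[x,B[abs(B[:,0]-x)<4,1].min()] for x in xs if (abs(B[:,0]-x)<4).any()]);c=np.polyfit(ed[:,0],ed[:,1],1);print("  base -y edge angle",np.arctan(c[0]).round(4),"y@530",np.polyval(c,530).round(1))
E
```

```text
before 277 84 angle -0.1425 y at x=520 -251.2 x range 424.2 619.4 ymin -264.5
  base -y edge angle -0.1479 y@530 -202.8Traceback (most recent call last):
  File "<stdin>", line 9, in <module>
    return umr_minimum(a, axis, None, out, keepdims, initial, where)
ValueError: zero-size array to reduction operation minimum which has no identity
```

```bash
python3 - <<'E'
from h import *
ci=camera_info("top")
for n,p in (("before",np.load("/tmp/l_top.npz")["p"]),("knocked",np.ascontiguousarray(cv2.imread("pics/rack_top.png")[...,::-1]))):
    H,S,V=hue(p);v,u=np.mgrid[:400,:640];reg=(u>330)&(u<450)&(v>150)&(v<290)
    P=plane(px(((H<6)|(H>174))&(S>150)&(V>80)&reg),.062,ci)[:,:2]*1000
    lo=P[:,0].min();hi=P[:,0].max();Q=P[(P[:,0]>lo+18)&(P[:,0]<hi-45)];c=np.polyfit(Q[:,0],Q[:,1],1)
    for _ in range(5): e=Q[:,1]-np.polyval(c,Q[:,0]);Q2=Q[abs(e)<7];c=np.polyfit(Q2[:,0],Q2[:,1],1)
    print(n,len(P),len(Q2),"angle",np.arctan(c[0]).round(4),"y@520",np.polyval(c,520).round(1),"xr",lo.round(1),hi.round(1))
    B=plane(px((H>98)&(H<118)&(S>60)&(V>40)&reg),.006,ci)[:,:2]*1000;xs=np.arange(465,600,4);ed=np.array([[x,B[abs(B[:,0]-x)<4,1].min()] for x in xs]);c=np.polyfit(ed[:,0],ed[:,1],1);print("  base edge",np.arctan(c[0]).round(4),"y@530",np.polyval(c,530).round(1))
    o=(H>8)&(H<20)&(S>150)&reg
    print("  lips",[(plane(px(m),.054,ci)[:,:2].mean(0)*1000).round(1).tolist() for m in comps(o,10)])
E
```

```text
before 277 84 angle -0.1425 y@520 -251.2 xr 424.2 619.4
  base edge -0.1479 y@530 -202.8
  lips [[586.0, -157.3], [568.3, -157.2], [538.8, -151.0], [521.0, -149.8], [490.8, -148.8], [473.9, -145.5]]
knocked 277 82 angle -0.1457 y@520 -217.6 xr 426.7 619.2
  base edge -0.1451 y@530 -169.7
  lips [[588.4, -124.7], [571.4, -123.2], [523.9, -116.0], [493.7, -111.4], [476.5, -108.9]]
```

```bash
python3 -m pendant '[{"travel":[2.8,20,-7],"yaw":-0.003},{"travel":[0,20,0],"yaw":0},{"travel":[0,0,0],"yaw":0}]'; python3 go.py 485.2 -110.8 149 -0.139
```

```text
time: 51.88
ee_pos: [0.4846, -0.11, 0.2188]
orientation: [-1.568, 0.11, -0.107]
contact_force: [0.1, 1.2, 0.3]
gripper_width: 0.048
t 51.88 pos [ 484.6 -110.   218.8] th -0.1381 travel [ 0.9 69.8 -0.7] yaw 0.0009 F [0.14 1.23 0.25]
```

```bash
python3 -m pendant '[{"travel":[0.5,10,-0.5],"yaw":0},{"travel":[0,6,0],"yaw":0},{"travel":[0,6,0],"yaw":0},{"travel":[0,5,0],"yaw":0},{"travel":[0,5,0],"yaw":0},{"travel":[0,0,0],"yaw":0}]';python3 -m pendant '[{"travel":[0,7,0],"yaw":0},{"travel":[0,7,0],"yaw":0},{"travel":[0,0,0],"yaw":0}]'; python3 -m pendant '[{"travel":[0,7,0],"yaw":0},{"travel":[0,7,0],"yaw":0},{"travel":[0,5,0],"yaw":0},{"travel":[0,0,0],"yaw":0}]'; python3 -m pendant '[{"travel":[0,1.5,0],"yaw":0},{"travel":[0,1.5,0],"yaw":0},{"travel":[0,0,0],"yaw":0}]'
```

```text
time: 52.62
ee_pos: [0.4854, -0.1117, 0.1876]
orientation: [-1.568, 0.11, -0.11]
contact_force: [0.3, 0.6, -0.3]
gripper_width: 0.05
time: 53.0
ee_pos: [0.4852, -0.1116, 0.1732]
orientation: [-1.568, 0.111, -0.109]
contact_force: [0.5, -0.6, -0.7]
gripper_width: 0.049
time: 53.5
ee_pos: [0.4853, -0.1116, 0.1545]
orientation: [-1.568, 0.111, -0.109]
contact_force: [-0.2, -0.6, -0.4]
gripper_width: 0.043
time: 53.88
ee_pos: [0.4856, -0.1117, 0.1519]
orientation: [-1.568, 0.11, -0.11]
contact_force: [-0.6, -0.7, -0.2]
gripper_width: 0.048
```

```bash
python3 -m pendant '[{"travel":[0,1.5,0],"yaw":0},{"travel":[0,1.5,0],"yaw":0},{"travel":[0,0,0],"yaw":0}]'; python3 -m pendant '[{"travel":[0,1,0],"yaw":0},{"travel":[0,0,0],"yaw":0}]';python3 -m pendant '[{"travel":[0,1,0],"yaw":0},{"travel":[0,0,0],"yaw":0}]'
```

```text
time: 54.25
ee_pos: [0.4855, -0.1117, 0.1488]
orientation: [-1.568, 0.11, -0.11]
contact_force: [-0.7, 0.4, 0.1]
gripper_width: 0.048
time: 54.5
ee_pos: [0.4855, -0.1117, 0.1479]
orientation: [-1.568, 0.11, -0.11]
contact_force: [0.3, -0.0, 0.2]
gripper_width: 0.051
time: 54.75
ee_pos: [0.4859, -0.1117, 0.1475]
orientation: [-1.568, 0.109, -0.111]
contact_force: [-2.0, 1.1, 9.2]
gripper_width: 0.051
```

```bash
python3 -m pendant '[{"travel":[0,-2,0],"yaw":0},{"travel":[0,0,0],"yaw":0},{"travel":[0,0,0],"yaw":0}]' 20;python3 -m pendant '[{"travel":[0,-20,0],"yaw":0},{"travel":[0,-30,0],"yaw":0},{"travel":[0,-40,0],"yaw":0},{"travel":[0,0,0],"yaw":0}]' 20; python3 top.py; python3 go.py 514.9 -247 120 -0.139
```

```text
time: 55.12
ee_pos: [0.4855, -0.1117, 0.1488]
orientation: [-1.568, 0.11, -0.11]
contact_force: [-0.7, 0.3, -0.0]
gripper_width: 0.235
time: 55.62
ee_pos: [0.4868, -0.112, 0.2414]
orientation: [-1.569, 0.107, -0.113]
contact_force: [0.1, -0.2, -0.6]
gripper_width: 0.231
chamber px 454 top z 0.1058 mean [ 0.536 -0.12   0.086]
t 55.67 pos [ 486.1 -111.9  239.7] th -0.1401 travel [  47.1  119.8 -129.8] yaw -0.0011 F [-0.31 -0.22 -0.37]
```

```bash
python3 -m pendant '[{"travel":[10,0,-28],"yaw":0},{"travel":[12,0,-34],"yaw":0},{"travel":[12,0,-34],"yaw":0},{"travel":[13,0,-34],"yaw":0},{"travel":[0,30,0],"yaw":0},{"travel":[0,35,0],"yaw":0},{"travel":[0,35,0],"yaw":0},{"travel":[0,22,0],"yaw":0},{"travel":[0,0,0],"yaw":0}]' 0; python3 rack.py top; python3 go.py 514.9 -247 118 -0.139
```

```text
time: 56.8
ee_pos: [0.5124, -0.2462, 0.1144]
orientation: [-1.566, 0.113, -0.106]
contact_force: [0.1, 0.2, 0.1]
gripper_width: -0.006
top lips [([588.5, -125.6], 30, [6.3, 43.0]), ([571.4, -123.3], 17, [4.8, 43.3]), ([524.2, -115.8], 19, [5.0, 45.6]), ([494.0, -110.1], 27, [5.2, 42.8]), ([477.0, -108.7], 18, [3.5, 43.1])]
  base (array([ 533.3, -116.8]), array([107.8, 188. ]), -0.147) orange rect (array([ 534. , -116.5]), array([ 45.6, 118.3]), -0.141) mean [ 0.5342 -0.1164]
t 56.85 pos [ 513.2 -246.7  116. ] th -0.14 travel [ 1.7 -2.  -0.1] yaw -0.001 F [-1.05  0.11  0.72]
```

```bash
python3 -m pendant '[{"travel":[0,0,6],"yaw":0},{"travel":[0,0,5],"yaw":0},{"travel":[0,0,2],"yaw":0},{"travel":[0,0,1],"yaw":0},{"travel":[0,0,0],"yaw":0}]';python3 -m pendant '[{"travel":[0,-2,1],"yaw":0},{"travel":[0,-3,1],"yaw":0},{"travel":[0,0,0],"yaw":0}]';python3 -m pendant '[{"travel":[0,-3,1],"yaw":0},{"travel":[0,-3,1],"yaw":0},{"travel":[0,0,0],"yaw":0}]'; python3 bar.py scene
```

```text
time: 57.48
ee_pos: [0.5159, -0.2331, 0.117]
orientation: [-1.568, 0.11, -0.11]
contact_force: [0.3, 0.6, 0.6]
gripper_width: 0.0
time: 57.85
ee_pos: [0.5162, -0.2314, 0.1223]
orientation: [-1.569, 0.11, -0.11]
contact_force: [-2.3, -3.9, 1.3]
gripper_width: 0.002
time: 58.22
ee_pos: [0.5164, -0.2296, 0.1282]
orientation: [-1.569, 0.11, -0.11]
contact_force: [-3.0, -6.4, 2.0]
gripper_width: -0.0
scene 173 bar zmax 0.075 (array([ 523.3, -199.3]), array([ 45.1, 191.4]), -0.123) [ 0.572 -0.217  0.069]
  base 803 (array([ 532.6, -116.7]), array([111.4, 193.9]), -0.141)
  orange mean [ 0.5711 -0.126   0.0541] 29
```

```bash
python3 -m pendant '[{"travel":[0,-4,1],"yaw":0},{"travel":[0,-4,1],"yaw":0},{"travel":[0,-4,1.3],"yaw":0},{"travel":[0,0,0],"yaw":0}]';python3 -m pendant '[{"travel":[0,-4,1.5],"yaw":0},{"travel":[0,-4,1.8],"yaw":0},{"travel":[0,-4,2],"yaw":0},{"travel":[0,0,0],"yaw":0}]'; python3 bar.py scene
```

```text
time: 58.78
ee_pos: [0.5172, -0.2257, 0.1402]
orientation: [-1.568, 0.109, -0.11]
contact_force: [0.5, -0.4, -0.1]
gripper_width: -0.004
time: 59.28
ee_pos: [0.5179, -0.2205, 0.1523]
orientation: [-1.568, 0.109, -0.11]
contact_force: [-0.0, -0.7, 0.3]
gripper_width: -0.003
scene 179 bar zmax 0.095 (array([ 566.8, -214.2]), array([ 23.9, 105.1]), 0.061) [ 0.581 -0.213  0.09 ]
  base 816 (array([ 533. , -116.5]), array([110.9, 195.9]), -0.144)
  orange mean [ 0.5711 -0.126   0.0541] 29
```

```bash
python3 -m pendant '[{"travel":[0,-4,3],"yaw":0},{"travel":[0,-4,3],"yaw":0},{"travel":[0,-4,3],"yaw":0},{"travel":[0,-4,3],"yaw":0},{"travel":[0,-3,3],"yaw":0},{"travel":[0,-3,4],"yaw":0},{"travel":[0,-4,5],"yaw":0},{"travel":[0,-3,5],"yaw":0},{"travel":[0,-3,5],"yaw":0},{"travel":[0,0,0],"yaw":0}]';python3 bar.py scene;python3 go.py 532.7 -117.3 200 -0.139
```

```text
time: 60.58
ee_pos: [0.5224, -0.1863, 0.184]
orientation: [-1.567, 0.109, -0.109]
contact_force: [-0.0, -0.6, -0.1]
gripper_width: -0.002
scene 140 bar zmax 0.132 (array([ 570.1, -179.2]), array([ 11.5, 102.1]), -0.084) [ 0.58  -0.18   0.126]
  base 794 (array([ 534. , -116.5]), array([110.3, 189.7]), -0.147)
  orange mean [ 0.5677 -0.1249  0.0546] 28
t 60.62 pos [ 522.3 -186.5  183.7] th -0.1395 travel [  0.6 -16.2  70. ] yaw -0.0005 F [-0.26 -0.48  0.44]
```

```bash
python3 -m pendant '[{"travel":[0,-2,5],"yaw":0},{"travel":[0,-2,5],"yaw":0},{"travel":[0,-2,5],"yaw":0},{"travel":[0,-2,5],"yaw":0},{"travel":[0,-2,5],"yaw":0},{"travel":[0,-1,5],"yaw":0},{"travel":[0,-1,5],"yaw":0},{"travel":[0,0,5],"yaw":0},{"travel":[0,0,4],"yaw":0},{"travel":[0,0,0],"yaw":0}]';python3 -m pendant '[{"travel":[0,0,3],"yaw":0},{"travel":[0,0,2],"yaw":0},{"travel":[0,0,0],"yaw":0}]';python3 -m pendant '[{"travel":[0,0,2],"yaw":0},{"travel":[0,0,0],"yaw":0}]'; python3 bar.py scene;python3 go.py 532.7 -117.3 200 -0.139
```

```text
time: 61.88
ee_pos: [0.5285, -0.143, 0.1958]
orientation: [-1.568, 0.11, -0.109]
contact_force: [-0.6, 0.4, -0.8]
gripper_width: 0.005
time: 62.25
ee_pos: [0.5292, -0.1383, 0.1959]
orientation: [-1.568, 0.11, -0.11]
contact_force: [-0.6, -0.3, -0.4]
gripper_width: 0.0
time: 62.5
ee_pos: [0.5295, -0.1364, 0.1959]
orientation: [-1.568, 0.11, -0.11]
contact_force: [0.5, -1.4, 0.6]
gripper_width: 0.002
scene 133 bar zmax 0.167 (array([ 557.1, -132.3]), array([0., 0.]), nan) [ 0.557 -0.132  0.167]
  base 869 (array([ 533.5, -116.7]), array([111.2, 189.4]), -0.149)
  orange mean [ 0.5674 -0.1288  0.0539] 26
t 62.55 pos [ 529.5 -136.4  195.9] th -0.1399 travel [ 0.5 -4.1 19.4] yaw -0.0009 F [1.41 0.57 0.23]h.py:16: RuntimeWarning: invalid value encountered in scalar divide
  e=[b[1]-b[0],b[2]-b[1]];L=max(e,key=np.linalg.norm);th=np.arctan(L[1]/L[0])
```

Finger at rack y ≈ -19.4; about 4 mm remain to the stop. 1 mm steps.

```bash
python3 -m pendant '[{"travel":[0,0,2],"yaw":0},{"travel":[0,0,0],"yaw":0}]';python3 -m pendant '[{"travel":[0,0,1],"yaw":0},{"travel":[0,0,0],"yaw":0}]';python3 -m pendant '[{"travel":[0,0,1],"yaw":0},{"travel":[0,0,0],"yaw":0}]';python3 -m pendant '[{"travel":[0,0,0.7],"yaw":0},{"travel":[0,0,0],"yaw":0}]'
```

```text
time: 62.8
ee_pos: [0.5298, -0.1344, 0.1959]
orientation: [-1.568, 0.11, -0.11]
contact_force: [0.9, 0.4, 0.8]
gripper_width: -0.002
time: 63.05
ee_pos: [0.5299, -0.1335, 0.1959]
orientation: [-1.568, 0.11, -0.11]
contact_force: [-0.9, -0.0, -0.4]
gripper_width: -0.0
time: 63.3
ee_pos: [0.5301, -0.1325, 0.1959]
orientation: [-1.568, 0.11, -0.11]
contact_force: [0.4, -0.0, -0.5]
gripper_width: -0.003
time: 63.55
ee_pos: [0.5302, -0.1318, 0.1959]
orientation: [-1.568, 0.11, -0.11]
contact_force: [0.6, -0.4, 0.2]
gripper_width: -0.001
```

```bash
python3 -m pendant '[{"travel":[0,0,1],"yaw":0},{"travel":[0,0,0],"yaw":0}]';python3 -m pendant '[{"travel":[0,0,1],"yaw":0},{"travel":[0,0,0],"yaw":0}]';python3 -m pendant '[{"travel":[0,0,0.7],"yaw":0},{"travel":[0,0,0],"yaw":0}]'; python3 bar.py scene 2>/dev/null | head -3
```

```text
time: 63.8
ee_pos: [0.5303, -0.131, 0.1959]
orientation: [-1.568, 0.11, -0.11]
contact_force: [-1.5, -3.7, 0.7]
gripper_width: -0.006
time: 64.05
ee_pos: [0.5304, -0.1303, 0.1961]
orientation: [-1.569, 0.11, -0.11]
contact_force: [-2.0, -6.7, 1.9]
gripper_width: -0.001
time: 64.3
ee_pos: [0.5305, -0.1297, 0.1962]
orientation: [-1.569, 0.11, -0.111]
contact_force: [-3.0, -7.4, 4.0]
gripper_width: 0.004
scene 128 bar zmax 0.148 (array([ 579.7, -123.9]), array([ 6.9, 99.3]), -0.147) [ 0.587 -0.125  0.143]
  base 844 (array([ 534.2, -116.3]), array([111.6, 190.6]), -0.148)
  orange mean [ 0.5663 -0.1289  0.0544] 28
```

The force jump marks the stop. Back off and look.

```bash
python3 -m pendant '[{"travel":[0,0,-5],"yaw":0},{"travel":[0,0,-20],"yaw":0},{"travel":[0,-30,-30],"yaw":0},{"travel":[0,-30,-30],"yaw":0},{"travel":[0,-30,-30],"yaw":0},{"travel":[0,0,-30],"yaw":0},{"travel":[0,0,0],"yaw":0}]'; python3 bar.py top scene; python3 top.py; python3 -c "
import cv2;b=cv2.imread('pics/last_scene.png')
cv2.imwrite('pics/v11.png',cv2.resize(b[110:310,200:460],None,fx=3,fy=3,interpolation=3))"
```

```text
time: 65.22
ee_pos: [0.5096, -0.2752, 0.2858]
orientation: [-1.568, 0.112, -0.112]
contact_force: [0.8, 0.2, -0.4]
gripper_width: -0.002
top 172 bar zmax 0.151 (array([ 531.7, -116.6]), array([  6.9, 187.9]), -0.146) [ 0.532 -0.116  0.143]
  base 1160 (array([ 532.9, -116.9]), array([107.8, 188.4]), -0.151)
  orange mean [ 0.5358 -0.1138  0.0566] 89
scene 209 bar zmax 0.147 (array([ 536.1, -118.6]), array([  8. , 184.7]), -0.139) [ 0.545 -0.12   0.143]
  base 850 (array([ 533.9, -116.7]), array([110.9, 193.1]), -0.146)
  orange mean [ 0.5675 -0.127   0.0545] 25
chamber px 330 top z 0.106 mean [ 0.534 -0.127  0.085]
```

View pics/v11.png

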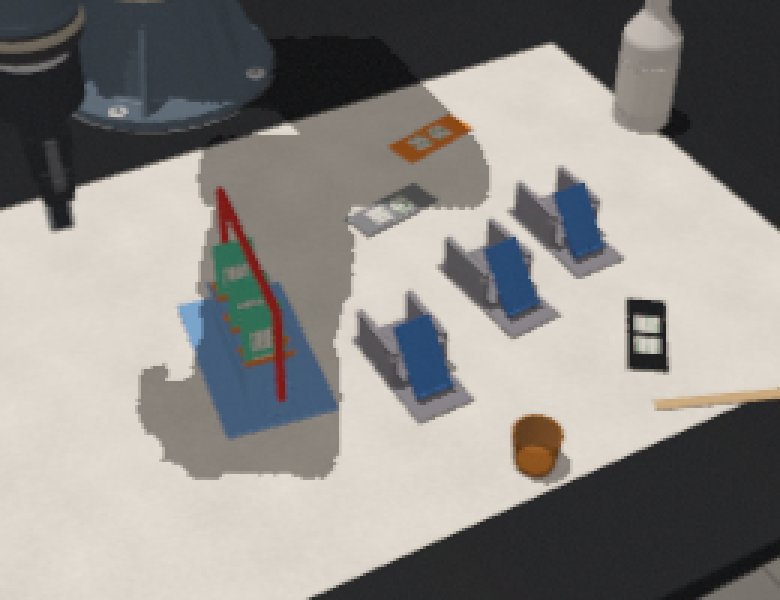

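```bash
python3 -c "
from bench import *
print(finish_job())"
```

```text
the job is handed in; nothing more can be done
None
```

The job is done and handed in at about 65 s of the 210 s allowed. I folded the bail down to its stop. I then tipped all three green chambers up, lifted them out and stood one in each slot. Each was pressed until it met the slot floor (9–32 N at the wrist). Finally I swung the bail back against its upright stop.

**Last checks:**
- **Chambers:** the tops in the rack read 106 mm, which is fully home.
- **Bail:** the bar is centred over the rack at the same height as at the start, with its surface at about 143 mm.
- **Bystanders:** the last picture shows the rack upright, and the cup and bottle standing where they were. The tub was out of that view, but the arm never went near it.

**Things that went less cleanly:**
- My first press on the bail landed on the outer side of the bar. It slid the rack about 15 mm, so I re-measured and pressed again from above, which reached the stop at about 16 N.
- The rack was later knocked about 33 mm sideways, before the third chamber went in. I re-measured it and corrected for that.
- The two cameras disagreed by 2–4 mm throughout, so I averaged them.

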